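# Sort used pistons through the capped bore gauge

### The arm

A 6-joint arm with a two-finger parallel gripper is mounted at the origin on the work surface. World frame = base frame: x ahead of the robot, y to its left, z up, the work surface at z = 0. Lengths are in m, angles in rad, forces in N, time in s.
With the tool pointing down it reaches from about 0.375 to 0.975 m from the base axis. Payload 3.8 kg.
Tool frame: the origin (TCP) lies on the centre line of the jaws, within the pads' length; the fingertips stand 14 mm ahead of it and the grasp point (between the pads) lies 5 mm behind it; z points along the fingers, x is the direction in which the jaws open and shut, and the axes are right-handed (so a half turn about z gives the same grasp; the last joint's range is limited). The gripper opens to 85 mm and grips with 20 to 120 N. Pads are 22 mm wide; open, the fingers measure 114 mm over their backs; the gripper's body (76 mm by 85 mm) begins 54 mm behind the grasp point. The pads swing forward as they close: fully open they stand 13 mm farther back than shut.
Start: joints at [1.256, 0.264, 1.604, -0, 1.274, -0.037], TCP at [0.185, 0.649, 0.245] pointing down, gripper open.
Joint ranges: [-2.63, 2.63], [-0.94, 2.18], [0.31, 2.57], [-1.31, 4.45], [0, 2.66], [-2.55, 2.55]. Speed limits (rad/s): [2.57, 2.57, 3.14, 3.14, 3.14, 3.14].

### API

Orientations are given as a rotation vector (axis times angle).
In Python, from workcell import bot gives the robot as it stands. The module is installed in compiled form; this text tells all that it offers.
- The arm moves only by the tool arm_command, never from a script. Its argument "steps" is one flat list of numbers, 7 for each row, row after row: the shift along the tool's x, y, z in units of 30 mm (1.0 is 30 mm), then the turn, a rotation vector about the tool's x, y, z in units of 6 degrees (1.0 is 6 degrees), then the opening, from 0 (shut) to 1 (fully open). In form: [tx, ty, tz, ax, ay, az, fingers, tx, ty, tz, ax, ay, az, fingers, ...]. A call has 1 to 10 rows; each row shifts and turns the commanded pose from where the row before left it, along the tool's axes as they then stand; what a row does not reach is not made up. A row lasts 1/8 s, in which the tool goes at most 62.5 mm and 10.7 degrees, less where a joint would pass 70% of its speed; a pose out of reach is approached as far as the arm can. A call is refused whole if a number of a shift passes 1 or a number of a turn 1, either way. A call with a gripper value outside its range is refused whole. The fingers move at their own pace and stop on an object; "squeeze" is the grip in N (left out, the last holds). Time passes only in rows, so rows that do not move let the fingers close. It gives the time, the measured TCP pose, the force and the opening at its end, in the units of the state.
- bot.read_state(): the state, without advancing time (a new reading comes with each control period).
- bot.read_camera(name): name is "scene" or "side" or "wrist"; returns a dict with "img" (384x512x3 uint8, red, green, blue), "camera_matrix" (3x3 intrinsics, pixels), "pose" (4x4, takes a point from camera to world coordinates); the wrist camera has in their place "T_tool_cam" (4x4, takes a point from camera to tool coordinates, whose origin is the TCP and whose axes are the tool frame's). Camera axes: x right, y down, z forward; pixel columns grow to the right and rows downward; lengths in m; the calibration is good to about 2 mm. A picture is of the moment at which its call begins: read the wrist's pose just before it. There is no depth.
- bot.finish_job(): hands the job in, once; it reports no verdict.
The state is a dict: "time": time; "q": joint angles; "joint_vel": joint speeds; "joint_torque": joint torques, N m; "tool_pos": TCP position; "tcp_rot": TCP orientation; "wrist_force": force on the tool from outside, world axes, zero at the start; "torque": the same for the moment, N m; "width": opening from 0.0 (shut) to 1.0 (fully open).
Only numpy, scipy, OpenCV 4.12 (cv2) and the standard library are available. Lean on these libraries where they do the work, as an engineer would, in place of code of your own. Each camera call takes 0.05 s, during which the arm holds its last target.

### The job

Unscrew the captive dust cap of the bore gauge (counter-clockwise) and swing it aside, then sort all the pistons by the bore: every piston that slides through goes down through it into the wire cage below, every one that is too big to enter goes into the open grey tray. Then swing the cap back over the bore and screw it fully down. The thin skirts dent easily, so hold the pistons lightly, never squeezing one with more than 50 N at a finger, and leave the oil bottle, the spanner and the carton where they are.

Things in the scene. Friction and masses are not known exactly. Their poses are not given: they have to be found in the camera images.
- piston_A: loose used aluminium piston standing crown up, a plain cylinder 60 mm tall with three dark rings round its upper part, 180 g; it is either of standard size or a few mm oversize (54.5 or 63 mm in diameter), which its name does not tell; origin at the centre of its underside, z axis up through the crown; None when this piston is absent
- piston_B: loose used aluminium piston standing crown up, a plain cylinder 60 mm tall with three dark rings round its upper part, 180 g; it is either of standard size or a few mm oversize (54.5 or 63 mm in diameter), which its name does not tell; origin at the centre of its underside, z axis up through the crown; None when this piston is absent
- piston_C: loose used aluminium piston standing crown up, a plain cylinder 60 mm tall with three dark rings round its upper part, 180 g; it is either of standard size or a few mm oversize (54.5 or 63 mm in diameter), which its name does not tell; origin at the centre of its underside, z axis up through the crown; None when this piston is absent
- piston_D: loose used aluminium piston standing crown up, a plain cylinder 60 mm tall with three dark rings round its upper part, 180 g; it is either of standard size or a few mm oversize (54.5 or 63 mm in diameter), which its name does not tell; origin at the centre of its underside, z axis up through the crown; None when this piston is absent
- piston_E: loose used aluminium piston standing crown up, a plain cylinder 60 mm tall with three dark rings round its upper part, 180 g; it is either of standard size or a few mm oversize (54.5 or 63 mm in diameter), which its name does not tell; origin at the centre of its underside, z axis up through the crown; None when this piston is absent
- piston_F: loose used aluminium piston standing crown up, a plain cylinder 60 mm tall with three dark rings round its upper part, 180 g; it is either of standard size or a few mm oversize (54.5 or 63 mm in diameter), which its name does not tell; origin at the centre of its underside, z axis up through the crown; None when this piston is absent
- bore (a point): centre of the mouth of the gauge bore, on the plate's top face, 185 mm above the table. Bore 58 mm wide, 1 mm chamfer, straight through the 30 mm thick steel plate (150 mm along x; y from -50 to +120); z up, +y towards pivot post and cage. A polished slide below leads into the cage. A keeper lug 8 mm high, 47 mm from the bore at +x, blocks the swing until the cap is unscrewed
- pivot (a point): axis of the swing arm, on the top face of the plate, 85 mm from the bore centre along the bore's +y; the post (18 mm thick) stands 34 mm high
- cage (a point): centre of the floor of the cage part of the white wire catch cage under and behind the gauge, 140 mm from the bore along +y; inside, slide included, it spans about 70 mm either side in x, from -185 to +100 mm in y, 150 mm high; the wires are too close for a piston
- swing (a joint): swing arm of the cap about the vertical pivot, rad: 0 = cap over the bore (end stop), growing counter-clockwise from above, 1.9 = fully aside over the bore's +x side; it stays where it is left
- cap (a joint): screw angle of the cap in its arm, rad: 0 = screwed fully down, 2.5 = fully unscrewed, growing counter-clockwise from above; the cap rises 3 mm per rad, and passes over the lug above about 2 rad
- cap_grip (a point): centre of the cap's bar grip, on the cap's screw axis: black bar 60 mm long along this point's x, 14 mm wide along its y, 24 mm high, this point at mid height; 44 mm above the plate when screwed down. Below it lie the swing arm (top 28 mm above the plate) and the black cap disc (74 mm in diameter)
- tray: fixed open grey tray for oversize pistons, 290 mm along its x by 120 mm along its y, walls 30 mm high and 4 mm thick; origin at the centre of its underside, floor 4 mm above that
- oil_bottle: bystander: amber bottle, 60 mm in diameter, 150 mm tall; origin at the centre of its underside
- spanner: bystander: spanner lying on the bench; origin at its middle
- carton: bystander: closed cardboard box 100 x 140 x 70 mm; origin at the centre of its underside
Mind the look-alikes: they are no part of the job. Leave any purple or yellow look-alike of the piston_C alone.

How it is judged:
On the way, in this order (a step that is already met when the one before it is completed fails the run):
1. the cap is unscrewed while still over the bore (value of joint cap above 1.9 rad and value of joint swing below 0.15 rad), for 0.1 s.
2. the cap is swung aside (value of joint swing above 1.2 rad), for 0.2 s.
3. every piston is sorted: those that fit in the cage, the oversize ones in the tray (y of piston_A in the frame of cage between -0.2 and 0.12 m and x of piston_A in the frame of cage between -0.075 and 0.075 m and height (world z) of each of piston_A, piston_B, piston_C below 0.1 m and y of piston_B in the frame of cage between -0.2 and 0.12 m and x of piston_B in the frame of cage between -0.075 and 0.075 m and y of piston_C in the frame of cage between -0.2 and 0.12 m and x of piston_C in the frame of cage between -0.075 and 0.075 m and x of piston_D in the frame of tray between -0.15 and 0.15 m and y of piston_D in the frame of tray between -0.065 and 0.065 m and height (world z) of each of piston_D, piston_E, piston_F below 0.05 m and x of piston_E in the frame of tray between -0.15 and 0.15 m and y of piston_E in the frame of tray between -0.065 and 0.065 m and x of piston_F in the frame of tray between -0.15 and 0.15 m and y of piston_F in the frame of tray between -0.065 and 0.065 m), for 0.3 s.
4. the cap is back over the bore and screwed down (value of joint swing below 0.09 rad and value of joint cap below 0.2 rad), for 0.2 s.
At the end, for the whole second after the job is handed in: All pistons that fit lie in the wire cage (through the bore), all oversize ones in the tray, at rest; the cap is over the bore (swing under 0.09 rad) and screwed down (cap under 0.2 rad) (all of step 3 and all of step 4 and linear speed of each of piston_A, piston_B, piston_C, piston_D, piston_E, piston_F below 0.03 m/s); the robot touches nothing.
It fails at once if a piston is squeezed with more than 50 N at a finger (contact force between the fingers and piston_A above 110 N or contact force between the fingers and piston_B above 110 N or contact force between the fingers and piston_C above 110 N or contact force between the fingers and piston_D above 110 N or contact force between the fingers and piston_E above 110 N or contact force between the fingers and piston_F above 110 N).
It fails at once if a bystander is moved by more than 40 mm (distance of any of oil_bottle, spanner, carton from where it was at the start of the episode above 0.04 m).
Of piston_A, piston_B, piston_C, piston_D, piston_E, piston_F only 4 to 5 are there at a start; the rules pass over those that are not, and their reading is None.
At some moment in a run one of piston_A, piston_B, piston_C, piston_D, piston_E, piston_F may be knocked a few centimetres aside while the robot is not near it.
It also fails if it takes over 210 s, if anything falls off the work surface, if the arm or the gripper's body presses on something with over 40 N, if the wrist force passes 120 N, or if a joint passes its speed limit or range.

## Working session

There is one attempt and no reset: what is moved stays moved. The work goes in short steps, Python scripts to look and compute and a tool call to move; the robot and the scene stay as the last step left them, time stands still between calls to the robot, and variables do not carry over. Pictures are saved under pics/ and viewed, and the job is handed in when it is done.

Besides the shell and the picture viewer there is one more tool, called after "Call:" by a JSON object that holds its "api" and its "payload", one argument or row to a line. arm_command: Moves the arm, as the interface text tells. Its arguments: {"type":"object","properties":{"steps":{"type":"array","items":{"type":"number"}},"squeeze":{"type":"number"}},"required":["steps"]}

```bash
mkdir -p pics
cat > h.py <<'E'
import numpy as np, cv2
from scipy.spatial.transform import Rotation as R
from workcell import bot
def snap(name,fn,scale=1.5):
    s=bot.read_state(); c=bot.read_camera(name)
    im=cv2.cvtColor(c['img'],cv2.COLOR_RGB2BGR)
    cv2.imwrite('pics/'+fn,cv2.resize(im,None,fx=scale,fy=scale,interpolation=cv2.INTER_CUBIC))
    K=np.array(c['camera_matrix'])
    if 'pose' in c: T=np.array(c['pose'])
    else:
        W=np.eye(4);W[:3,:3]=R.from_rotvec(s['tcp_rot']).as_matrix();W[:3,3]=s['tool_pos'];T=W@np.array(c['T_tool_cam'])
    np.savez('pics/'+fn+'.npz',K=K,T=T,img=im)
    return K,T,im
def load(fn):
    d=np.load('pics/'+fn+'.npz');return d['K'],d['T'],d['img']
def ray(K,T,u,v,z):
    d=T[:3,:3]@np.linalg.solve(K,[u,v,1.]);o=T[:3,3];return o+d*(z-o[2])/d[2]
def proj(K,T,p):
    p=np.linalg.inv(T)@np.r_[p,1];q=K@p[:3];return q[:2]/q[2]
E
python3 - <<'E'
from h import *
for n in('scene','side','wrist'):
    K,T,_=snap(n,n+'0.png');print(n,K[0,0],T.round(3).tolist())
print(bot.read_state())
E
```

```text
scene 390.67828390925405 [[0.828, 0.411, -0.38, 0.939], [0.56, -0.613, 0.557, -0.533], [-0.004, -0.675, -0.738, 0.875], [0.0, 0.0, 0.0, 1.0]]
side 498.6710412242037 [[0.902, -0.297, 0.315, 0.079], [-0.433, -0.61, 0.664, -1.094], [-0.005, -0.734, -0.679, 1.261], [0.0, 0.0, 0.0, 1.0]]
wrist 267.7397523402361 [[0.273, 0.929, 0.251, 0.121], [0.962, -0.263, -0.074, 0.668], [-0.003, 0.262, -0.965, 0.374], [0.0, 0.0, 0.0, 1.0]]
{'time': 0.15, 'q': array([ 1.25609891e+00,  2.64625502e-01,  1.60502867e+00, -3.71083099e-05,
        1.27370697e+00, -3.69041256e-02]), 'joint_vel': array([-0.00065902, -0.00195718, -0.00368855, -0.00088519, -0.00011226,
       -0.00031422]), 'joint_torque': array([-6.88408954e-05, -5.15902877e+01, -3.67958879e+01, -6.93543143e-05,
        8.07249831e-03,  3.97447707e-05]), 'tool_pos': array([0.18496032, 0.64861532, 0.24423449]), 'tcp_rot': array([ 2.50676482e+00,  1.89187366e+00, -2.24492454e-03]), 'wrist_force': array([-0.66865949, -0.20462358, -0.38522072]), 'torque': array([ 0.0273634 ,  0.02231685, -0.00177573]), 'width': 1.0001300557292403}
```

View pics/scene0.png

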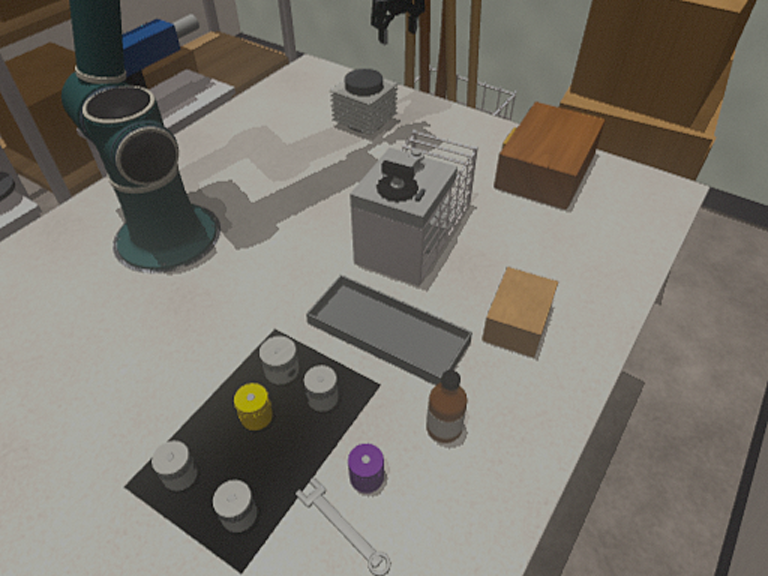

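View pics/side0.png

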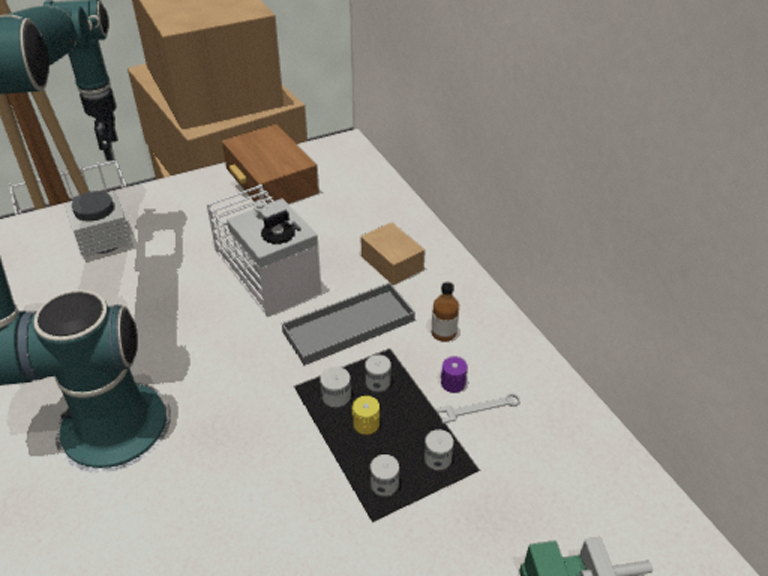

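View pics/wrist0.png

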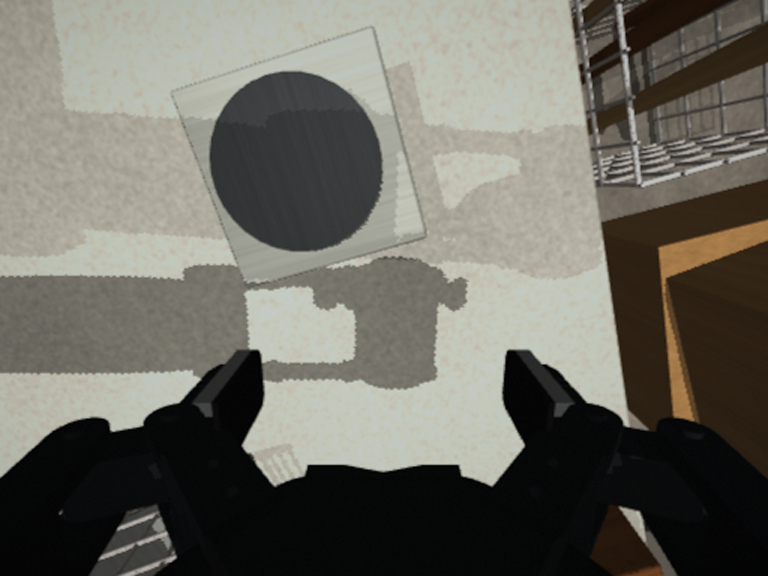

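The scene shows four grey pistons at (279,360), (321,388), (174,465) and (234,505), on the mat with a yellow look-alike. The gauge is at (400,200), the tray at (390,325). I'll zoom in.

Run:
```python
from h import *
def crop(fn,x0,y0,x1,y1,s,out):
    im=load(fn)[2][y0:y1,x0:x1];cv2.imwrite('pics/'+out,cv2.resize(im,None,fx=s,fy=s,interpolation=cv2.INTER_CUBIC))
crop('scene0.png',225,80,325,195,5,'c1.png')
crop('side0.png',135,115,225,215,6,'c2.png')
crop('scene0.png',80,215,260,375,4,'c3.png')
crop('side0.png',185,220,325,350,5,'c4.png')
```

```text
(no output)
```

View pics/c1.png

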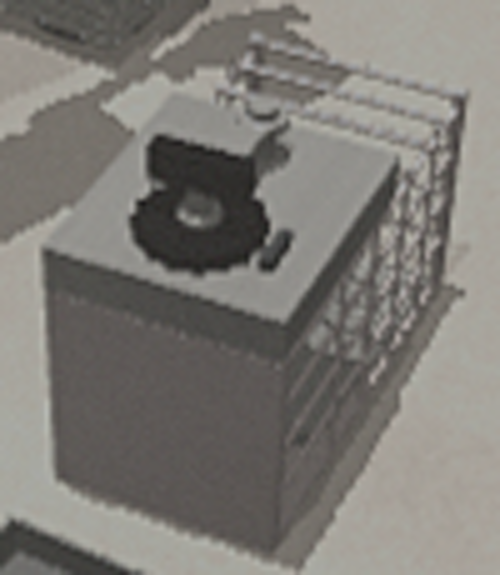

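View pics/c2.png

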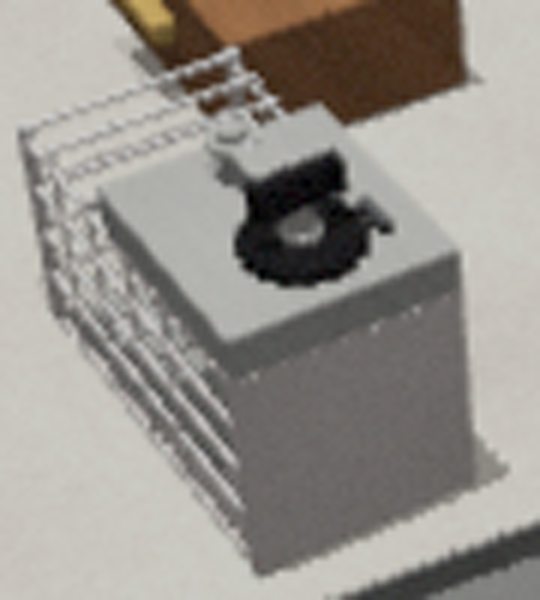

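View pics/c3.png

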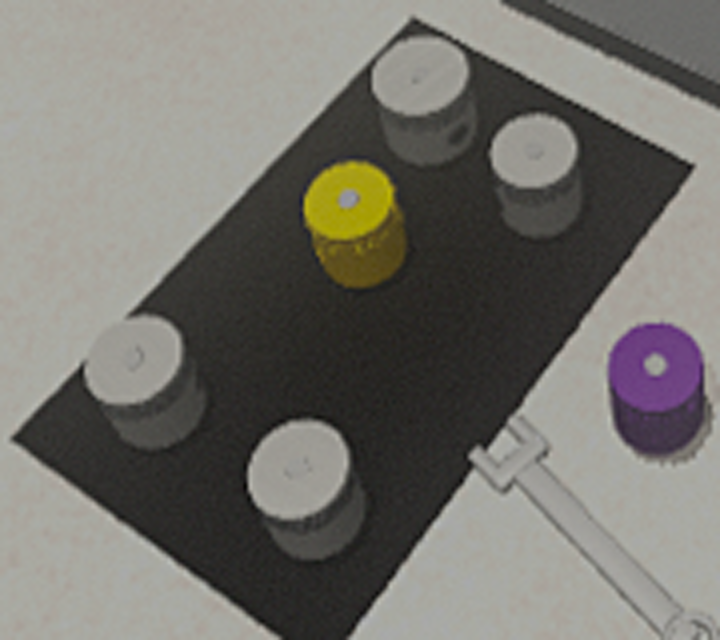

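View pics/c4.png

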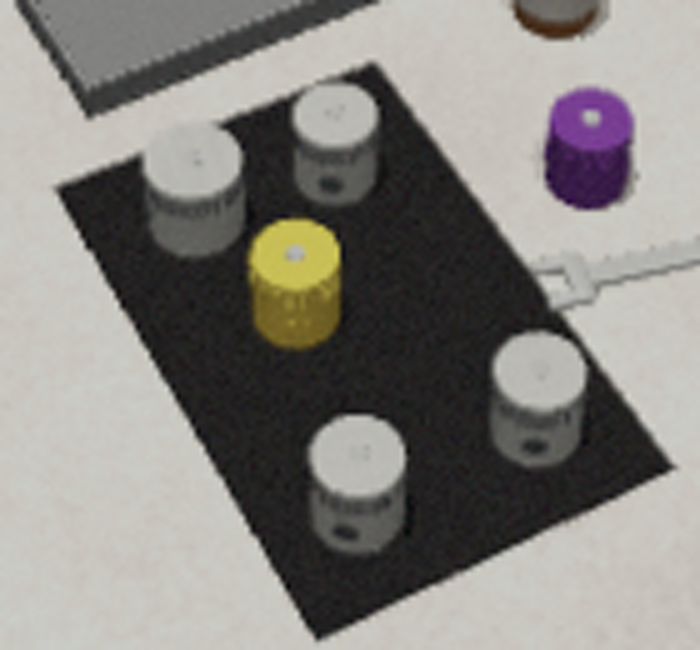

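Run:
```python
from h import *
K,T,im=load('scene0.png');Ks,Ts,ims=load('side0.png')
print('plate scene',[ray(K,T,225+x/5,80+y/5,.185)[:2].round(3).tolist() for x,y in((43,250),(288,322),(398,154),(170,97))])
print('plate side',[ray(Ks,Ts,135+x/6,115+y/6,.185)[:2].round(3).tolist() for x,y in((225,345),(460,255),(320,105),(100,190))])
print('grip mid scene', ray(K,T,225+200/5,80+152/5,.229+.0)[:2], 'side',ray(Ks,Ts,135+295/6,115+178/6,.229)[:2])
print('disc hub? sc',ray(K,T,225+200/5,80+228/5,.197)[:2],ray(Ks,Ts,135+303/6,115+230/6,.197)[:2])
print('tray sc',[ray(K,T,u/1.5,v/1.5,z)[:2].round(3).tolist() for u,v,z in((342,277,.03),(470,337,.03),(307,316,.03),(440,375,.03))])
print('tray sd',[ray(Ks,Ts,u/1.5,v/1.5,z)[:2].round(3).tolist() for u,v,z in((285,325,.03),(404,286,.03),(414,314,.03),(302,357,.03))])
# crowns
def crown(K,T,im,cx,cy,h=.06):
    g=cv2.cvtColor(cv2.resize(im,None,fx=4,fy=4,interpolation=cv2.INTER_CUBIC),cv2.COLOR_BGR2GRAY)
    x,y=int(cx*4),int(cy*4);m=(np.abs(g.astype(int)-int(np.median(g[y-8:y+8,x-8:x+8])))<32).astype(np.uint8)
    m=cv2.morphologyEx(m,cv2.MORPH_OPEN,np.ones((7,7)))
    n,l,st,ce=cv2.connectedComponentsWithStats(m,connectivity=4);k=l[y,x]
    c=max(cv2.findContours((l==k).astype(np.uint8),0,2)[0],key=cv2.contourArea)
    hull=cv2.convexHull(c)[:,0]/4+.0
    P=np.array([ray(K,T,u-.375,v-.375,h)[:2] for u,v in hull]);(a,b),r=cv2.minEnclosingCircle(P.astype(np.float32))
    A=cv2.contourArea(P.astype(np.float32))
    M=P.mean(0);return np.round([a,b,2*r,2*np.sqrt(A/np.pi)],4)
for nm,(x,y) in dict(P1=(420,78),P2=(535,152),P3=(135,360),P4=(300,470)).items(): print(nm,crown(K,T,im,80+x/4,215+y/4))
for nm,(x,y) in dict(P1=(195,160),P2=(335,115),P3=(360,455),P4=(540,370)).items(): print(nm,crown(Ks,Ts,ims,185+x/5,220+y/5))
```

```text
plate scene [[0.402, 0.155], [0.548, 0.179], [0.524, 0.345], [0.379, 0.319]]
plate side [[0.393, 0.158], [0.541, 0.174], [0.521, 0.347], [0.374, 0.324]]
grip mid scene [0.45775321 0.23005239] side [0.46486536 0.22823841]
disc hub? sc [0.47271142 0.20800562] [0.46391524 0.22095567]
tray sc [[0.421, 0.09], [0.704, 0.099], [0.426, -0.028], [0.7, -0.003]]
tray sd [[0.415, 0.088], [0.723, 0.086], [0.7, -0.01], [0.414, -0.022]]
P1 [ 0.449  -0.1343  0.0635  0.0618]
P2 [ 0.5463 -0.139   0.0545  0.0532]
P3 [0.6568 0.4863 2.2657 1.4707]
P4 [ 0.5665 -0.3691  0.0544  0.0529]
P1 [ 0.5344 -0.0375  1.7649  1.3242]
P2 [ 0.5344 -0.0375  1.7649  1.3242]
P3 [ 0.4427 -0.372   0.0539  0.0523]
P4 [ 0.5642 -0.3666  0.0536  0.0521]
```

```bash
cat >> h.py <<'E'
def psi_now(s=None):
    s=s or bot.read_state();M=R.from_rotvec(s['tcp_rot']).as_matrix();return np.arctan2(M[1,0],M[0,0])
def plan(p,psi=None,s=None,after=False):
    s=s or bot.read_state();a=psi_now(s);d=np.array(p)-s['tool_pos']
    tot=0 if psi is None else -np.degrees(psi-a)/6
    if after: a=psi
    t=np.array([d[0]*np.cos(a)+d[1]*np.sin(a),d[0]*np.sin(a)-d[1]*np.cos(a),-d[2]])/.03
    n=np.abs(t).max();print('t',round(s['time'],1),'shift units',t.round(3),'rows>=',round(n,2),'turn az',round(tot,2),'psi',round(a,3),'q6',round(s['q'][5],2))
def st():
    s=bot.read_state();print('t',round(s['time'],2),'pos',s['tool_pos'].round(4),'psi',round(psi_now(s),4),'q',s['q'].round(2),'F',s['wrist_force'].round(1),'Tq',s['torque'].round(2),'w',round(s['width'],3),'rv',s['tcp_rot'].round(3))
E
python3 - <<'E'
from h import *
c=bot.read_camera('wrist');print(np.array(c['T_tool_cam']).round(3),c['camera_matrix'])
plan([.465,.216,.36],-1.43)
E
```

```text
[[ 1.     0.001 -0.     0.001]
 [-0.001  0.965  0.262 -0.067]
 [ 0.001 -0.262  0.965 -0.13 ]
 [ 0.     0.     0.     1.   ]] [[267.73975234   0.         255.05160195]
 [  0.         267.73975234 192.19481262]
 [  0.           0.           1.        ]]
t 0.2 shift units [-11.311  12.931  -3.853] rows>= 12.93 turn az 26.0 psi 1.293 q6 -0.04
```

Call:
{"api": "arm_command", "payload": {
  "steps": [-0.8,0.9,-0.8,0,0,0,1,-0.87,1,-0.8,0,0,0,1,-0.87,1,-0.8,0,0,0,1,-0.87,1,-0.8,0,0,0,1,-0.87,1,-0.65,0,0,0,1,-0.87,1,0,0,0,0,1,-0.87,1,0,0,0,0,1,-0.87,1,0,0,0,0,1,-0.87,1,0,0,0,0,1,-0.87,1,0,0,0,0,1]
}}

```text
time: 1.45
tool_pos: [0.4001, 0.3175, 0.3607]
tcp_rot: [-2.508, -1.893, -0.0]
wrist_force: [0.9, 0.4, -0.3]
width: 1.001
```

Call:
{"api": "arm_command", "payload": {
  "steps": [-0.87,1,0,0,0,1,1,-0.87,1,0,0,0,1,1,-0.87,1,0,0,0,1,1,0,0,0,0,0,1,1,0,0,0,0,0,1,1,0,0,0,0,0,1,1,0,0,0,0,0,1,1,0,0,0,0,0,1,1,0,0,0,0,0,1,1,0,0,0,0,0,1,1]
}}

```text
time: 2.7
tool_pos: [0.4536, 0.2128, 0.3606]
tcp_rot: [3.118, 0.38, -0.001]
wrist_force: [-0.5, 0.9, -0.8]
width: 0.997
```

Call:
{"api": "arm_command", "payload": {
  "steps": [0,0,0,0,0,1,1,0,0,0,0,0,1,1,0,0,0,0,0,1,1,0,0,0,0,0,1,1,0,0,0,0,0,1,1,0,0,0,0,0,1,1,0,0,0,0,0,1,1,0,0,0,0,0,1,1,0,0,0,0,0,1,1,0,0,0,0,0,1,1]
}}

```text
time: 3.95
tool_pos: [0.4536, 0.2128, 0.3606]
tcp_rot: [2.89, -1.23, -0.0]
wrist_force: [-0.1, 0.7, 0.5]
width: 1.0
```

Call:
{"api": "arm_command", "payload": {
  "steps": [0,0,0,0,0,1,1,0,0,0,0,0,1,1,0,0,0,0,0,1,1,0,0,0,0,0,1,1,0,0,0,0,0,1,1,0,0,0,0,0,1,1,0,0,0,0,0,0,1]
}}

```text
time: 4.82
tool_pos: [0.4536, 0.2128, 0.3606]
tcp_rot: [2.373, -2.058, -0.0]
wrist_force: [0.6, -1.0, -0.2]
width: 1.001
```

Run:
```python
from h import *
st();snap('wrist','w1.png')
```

```text
t 4.83 pos [0.4536 0.2128 0.3606] psi -1.4286 q [ 0.39 -0.12  1.81  0.    1.46  1.82] F [ 0.6 -1.  -0.2] Tq [-0.01 -0.03  0.06] w 1.001 rv [ 2.373 -2.058 -0.   ]
```

View pics/w1.png

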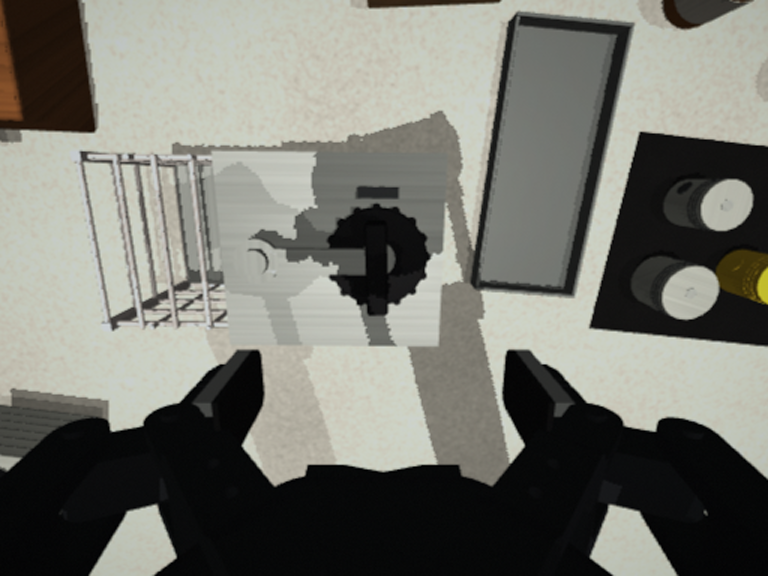

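The wrist view shows the cap bar at (377, 222–315), the pivot post at (260,262), the plate corners and the tray.

Run:
```python
from h import *
K,T,im=load('w1.png')
f=lambda u,v,z:ray(K,T,u/1.5-.3,v/1.5-.3,z)[:2]
pc=[f(449,152,.185),f(213,152,.185),f(229,346,.185),f(439,346,.185)]
for p in pc: print(p.round(4))
print('bar',f(377,222,.241),f(377,312,.241),'disc centre',f(379,258,.197),'post',f(259,261,.219))
print('tray',[f(u,v,.03).round(4).tolist() for u,v in((515,13),(634,23),(575,296),(474,288))])
for m in((315,'x'),):pass
print('P1 P2',f(690,292,.06),f(727,204,.06))
cv2.imwrite('pics/w1c.png',cv2.resize(im[90:240,130:310],None,fx=4,fy=4,interpolation=cv2.INTER_CUBIC))
```

```text
[0.5449 0.1788]
[0.5206 0.3472]
[0.3707 0.3294]
[0.3952 0.1589]
bar [0.49367059 0.22329504] [0.43586375 0.21518963] disc centre [0.46309814 0.21812911] post [0.45348806 0.2998712 ]
tray [[0.6969, 0.1153], [0.7054, -0.0053], [0.4187, -0.0231], [0.4112, 0.0984]]
P1 P2 [ 0.44809415 -0.13259883] [ 0.54597184 -0.13819391]
```

View pics/w1c.png

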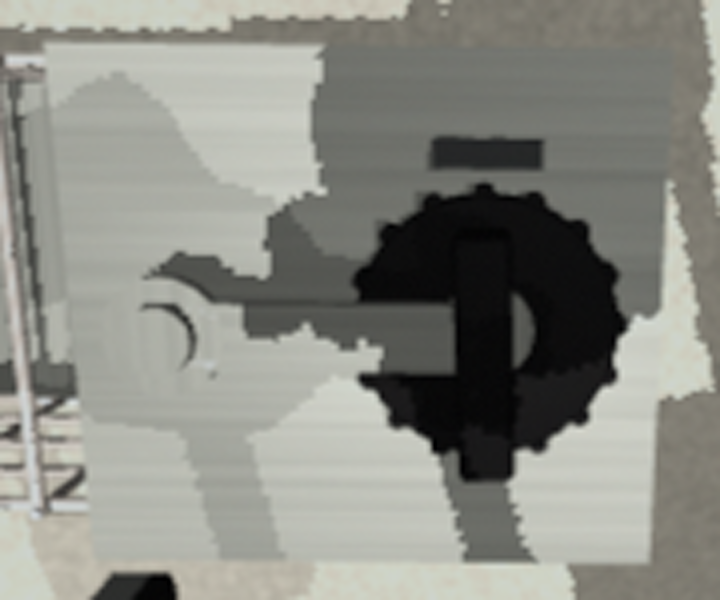

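Run:
```python
from h import *
plan([.4632,.2188,.236],-1.436)
```

```text
t 4.9 shift units [-0.152 -0.343  4.155] rows>= 4.15 turn az 0.08 psi -1.428 q6 1.82
```

Call:
{"api": "arm_command", "payload": {
  "steps": [-0.15,-0.34,0.5,0,0,0.08,1,0,0,1,0,0,0,1,0,0,1,0,0,0,1,0,0,1,0,0,0,0.7,0,0,0.6,0,0,0,0.5,0,0,0,0,0,0,0.5]
}}

```text
time: 5.62
tool_pos: [0.4623, 0.2184, 0.2356]
tcp_rot: [2.361, -2.066, -0.003]
wrist_force: [-0.1, 0.7, 0.1]
width: 0.499
```

Run:
```python
from h import *
st();snap('wrist','w2.png')
```

```text
t 5.62 pos [0.4623 0.2184 0.2356] psi -1.4377 q [ 0.39 -0.04  1.96  0.    1.23  1.83] F [-0.1  0.7  0.1] Tq [-0.04 -0.02 -0.  ] w 0.499 rv [ 2.361 -2.066 -0.003]
```

View pics/w2.png

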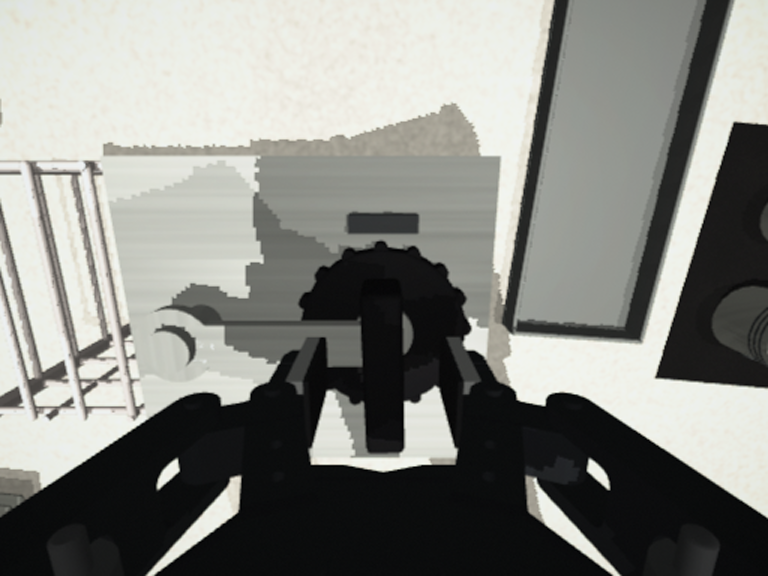

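The bar sits centred between the pads at (383,370). I'll close on it.

Call:
{"api": "arm_command", "payload": {
  "steps": [0,0,0,0,0,0,0,0,0,0,0,0,0,0,0,0,0,0,0,0,0,0,0,0,0,0,0,0],
  "squeeze": 70
}}

```text
time: 6.18
tool_pos: [0.4642, 0.2188, 0.2393]
tcp_rot: [-2.362, 2.068, -0.003]
wrist_force: [-0.2, -2.1, 5.7]
width: 0.146
```

Run:
```python
from h import *
st()
```

```text
t 6.17 pos [0.4642 0.2188 0.2393] psi -1.4381 q [ 0.39 -0.04  1.95 -0.    1.23  1.83] F [-0.2 -2.1  5.7] Tq [-0.28 -0.09  0.04] w 0.146 rv [-2.362  2.068 -0.003]
```

Call:
{"api": "arm_command", "payload": {
  "steps": [0,0,-0.03,0,0,-1,0,0,0,-0.01,0,0,-1,0,0,0,-0.01,0,0,-1,0,0,0,-0.01,0,0,-1,0,0,0,-0.01,0,0,-1,0,0,0,-0.01,0,0,-1,0,0,0,-0.01,0,0,-1,0,0,0,-0.01,0,0,-1,0]
}}

```text
time: 7.18
tool_pos: [0.464, 0.2195, 0.2419]
tcp_rot: [-3.0, 0.924, -0.002]
wrist_force: [0.5, 0.4, 4.3]
width: 0.142
```

Run:
```python
from h import *
st();snap('wrist','w3.png')
```

```text
t 7.17 pos [0.464  0.2195 0.2419] psi -0.5974 q [ 0.39 -0.04  1.95  0.    1.23  0.99] F [0.5 0.4 4.3] Tq [ 0.16 -0.11 -0.08] w 0.142 rv [-3.00e+00  9.24e-01 -2.00e-03]
```

View pics/w3.png

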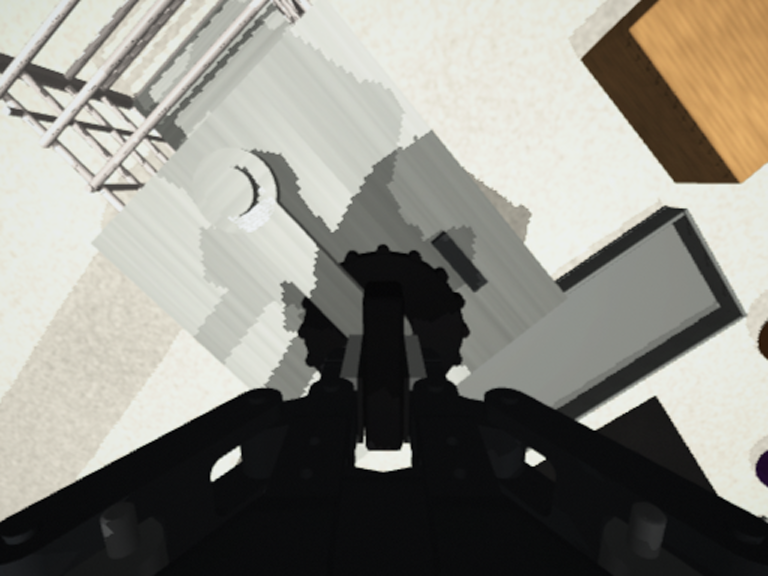

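The bar is turning with the jaws, so the unscrewing works.

Call:
{"api": "arm_command", "payload": {
  "steps": [0,0,-0.01,0,0,-1,0,0,0,-0.01,0,0,-1,0,0,0,-0.01,0,0,-1,0,0,0,-0.01,0,0,-1,0,0,0,-0.01,0,0,-1,0,0,0,-0.01,0,0,-1,0,0,0,-0.01,0,0,-1,0,0,0,-0.01,0,0,-1,0]
}}

```text
time: 8.22
tool_pos: [0.4639, 0.2196, 0.2443]
tcp_rot: [-3.117, -0.374, -0.004]
wrist_force: [0.0, 1.2, 4.7]
width: 0.144
```

Call:
{"api": "arm_command", "payload": {
  "steps": [0,0,-0.01,0,0,-1,0,0,0,-0.01,0,0,-1,0,0,0,-0.01,0,0,-1,0,0,0,-0.01,0,0,-1,0,0,0,-0.01,0,0,-1,0,0,0,-0.01,0,0,-1,0,0,0,-0.01,0,0,-1,0,0,0,0,0,0,0,0]
}}

```text
time: 9.22
tool_pos: [0.4638, 0.2192, 0.2465]
tcp_rot: [-2.779, -1.463, -0.003]
wrist_force: [-0.0, 0.3, 5.8]
width: 0.137
```

Run:
```python
from h import *
st();snap('wrist','w4.png')
```

```text
t 9.22 pos [0.4638 0.2192 0.2465] psi 0.9693 q [ 0.39 -0.05  1.94  0.    1.24 -0.58] F [-0.   0.3  5.8] Tq [0.05 0.05 0.08] w 0.137 rv [-2.779 -1.463 -0.003]
```

View pics/w4.png

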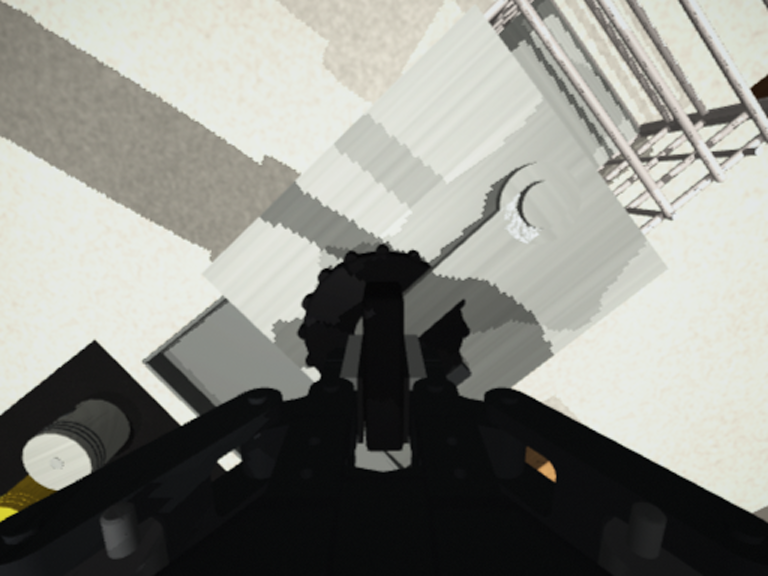

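Bar turned 2.41 rad. Now I'll swing about the pivot.

Call:
{"api": "arm_command", "payload": {
  "steps": [0.21,0.21,0,0,0,-1,0,0.21,0.21,0,0,0,-1,0,0.21,0.21,0,0,0,-1,0,0.21,0.21,0,0,0,-1,0,0.21,0.21,0,0,0,-1,0]
}}

```text
time: 9.9
tool_pos: [0.5042, 0.2364, 0.2464]
tcp_rot: [-2.303, -2.136, -0.002]
wrist_force: [-2.1, 0.6, 6.6]
width: 0.139
```

Run:
```python
from h import *
st()
s=bot.read_state();p=s['tool_pos'][:2]-[.4524,.3034];print(np.hypot(*p),np.degrees(np.arctan2(*p[::-1]))+90-7.7)
```

```text
t 9.9 pos [0.5042 0.2364 0.2464] psi 1.4954 q [ 0.39  0.04  1.86  0.    1.24 -1.1 ] F [-2.1  0.6  6.6] Tq [0.15 0.46 0.03] w 0.139 rv [-2.303e+00 -2.136e+00 -2.000e-03]
0.0846609601213396 29.98864051469481
```

Tracking the arc exactly. I'll continue.

Call:
{"api": "arm_command", "payload": {
  "steps": [0.21,0.21,0,0,0,-1,0,0.21,0.21,0,0,0,-1,0,0.21,0.21,0,0,0,-1,0,0.21,0.21,0,0,0,-1,0,0.21,0.21,0,0,0,-1,0,0.21,0.21,0,0,0,-1,0,0.21,0.21,0,0,0,-1,0,0.21,0.21,0,0,0,-1,0,0.21,0.21,0,0,0,-1,0,0.21,0.21,0,0,0,-1,0]
}}

```text
time: 11.15
tool_pos: [0.5357, 0.3147, 0.2464]
tcp_rot: [-0.927, -3.001, 0.0]
wrist_force: [-3.7, -1.2, 6.4]
width: 0.142
```

Call:
{"api": "arm_command", "payload": {
  "steps": [0.21,0.21,0,0,0,-1,0,0,0,0,0,0,0,0,0,0,0,0,0,0,0.4,0,0,0,0,0,0,0.4,0,0,-0.8,0,0,0,0.4,0,0,-1,0,0,0,0.5,0,0,-1,0,0,0,1,0,0,-1,0,0,0,1]
}}

```text
time: 12.15
tool_pos: [0.5346, 0.3229, 0.3594]
tcp_rot: [-0.772, -3.044, 0.001]
wrist_force: [1.5, 0.4, 0.4]
width: 0.9
```

Run:
```python
from h import *
st();snap('wrist','w5.png');snap('scene','s5.png')
plan([.51,.06,.34])
```

```text
t 12.15 pos [0.5346 0.3229 0.3594] psi 2.6449 q [ 0.5   0.12  1.57  0.    1.46 -2.14] F [1.5 0.4 0.4] Tq [ 0.02  0.02 -0.04] w 0.9 rv [-7.720e-01 -3.044e+00  1.000e-03]
t 12.2 shift units [-3.42  -8.149  0.782] rows>= 8.15 turn az 0 psi 2.645 q6 -2.14
```

View pics/w5.png

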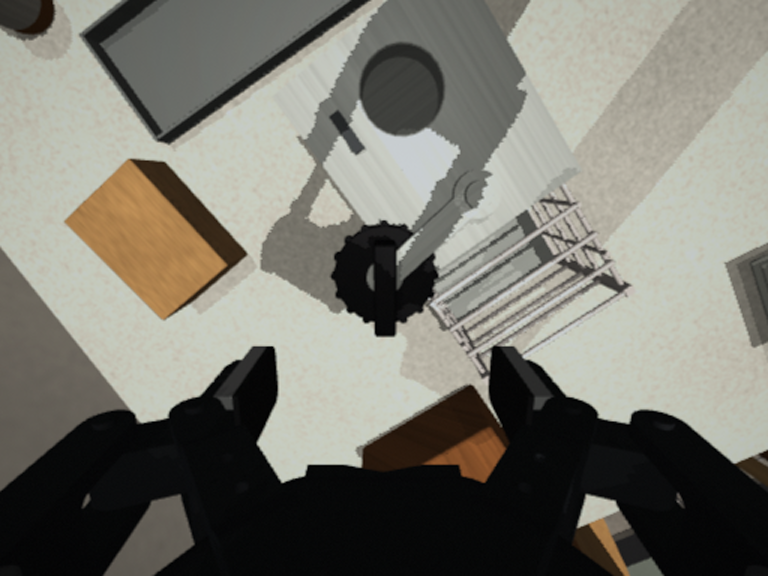

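View pics/s5.png

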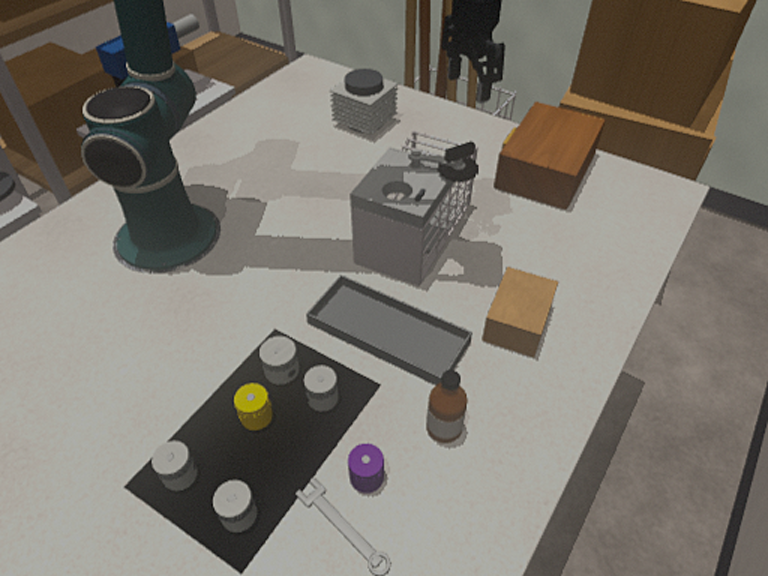

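The cap is parked aside with the bar at (384,285), and the bore is open at (402,88).

Run:
```python
from h import *
K,T,im=load('w5.png')
f=lambda u,v,z:ray(K,T,u/1.5-.3,v/1.5-.3,z)[:2]
P=np.array([f(359,88,.185),f(445,88,.185),f(402,42,.185),f(402,136,.185)]);print(P.round(4).tolist(),P.mean(0))
g=cv2.resize(im[15:105,215:320],None,fx=6,fy=6,interpolation=cv2.INTER_CUBIC);cv2.imwrite('pics/w5c.png',g)
K,T,im=load('scene0.png')
print('bottle base',ray(K,T,446/1.5,435/1.5,0)[:2],'carton',ray(K,T,522/1.5,285/1.5,.07)[:2],'yellow',ray(K,T,80+350/4,215+200/4,.06)[:2],'purple',ray(K,T,80+655/4,215+365/4,.06)[:2])
print('mat P3',ray(K,T,80+135/4,215+360/4,.06)[:2])
plan([.546,-.139,.20],1.571,after=True)
```

```text
[[0.4883, 0.2038], [0.4359, 0.2321], [0.449, 0.193], [0.4766, 0.2456]] [0.46244307 0.2186277 ]
bottle base [ 0.75960096 -0.08118709] carton [0.73750682 0.23216488] yellow [ 0.47781607 -0.22955212] purple [ 0.69256028 -0.21396534]
mat P3 [ 0.44883039 -0.37453298]
t 12.2 shift units [-15.428   0.322   5.449] rows>= 15.43 turn az 10.26 psi 1.571 q6 -2.14
```

View pics/w5c.png

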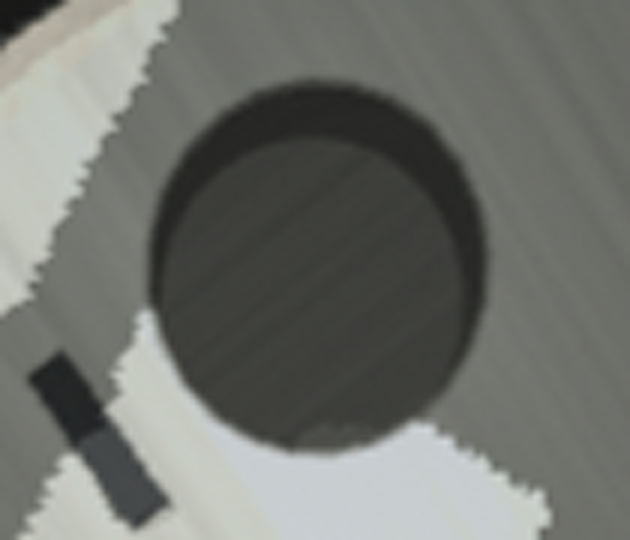

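Call:
{"api": "arm_command", "payload": {
  "steps": [0,0,0,0,0,1,1,0,0,0,0,0,1,1,0,0,0,0,0,1,1,0,0,0,0,0,1,1,0,0,0,0,0,1,1,0,0,0,0,0,1,1,0,0,0,0,0,1,1,0,0,0,0,0,1,1,0,0,0,0,0,1,1,0,0,0,0,0,1,1]
}}

```text
time: 13.5
tool_pos: [0.5343, 0.3228, 0.3572]
tcp_rot: [-2.194, -2.247, 0.004]
wrist_force: [1.3, -0.7, -1.5]
width: 0.999
```

Call:
{"api": "arm_command", "payload": {
  "steps": [0,0,0,0,0,0.26,1,-1,0,0,0,0,0,1,-1,0,0,0,0,0,1,-1,0,0,0,0,0,1,-1,0,0,0,0,0,1,-1,0,0,0,0,0,1,-1,0,0.5,0,0,0,1,-1,0,0.5,0,0,0,1,-1,0.2,0.5,0,0,0,1,-1,0.12,0.5,0,0,0,1]
}}

```text
time: 14.75
tool_pos: [0.5443, 0.0521, 0.298]
tcp_rot: [-2.219, -2.223, 0.001]
wrist_force: [0.5, 0.2, -0.0]
width: 1.001
```

Call:
{"api": "arm_command", "payload": {
  "steps": [-1,0,0.6,0,0,0,1,-1,0,0.6,0,0,0,1,-1,0,0.6,0,0,0,1,-1,0,0.6,0,0,0,1,-1,0,0.6,0,0,0,1,-1,0,0.45,0,0,0,1,-0.43,0,0,0,0,0,1,0,0,0,0,0,0,1]
}}

```text
time: 15.75
tool_pos: [0.5448, -0.1402, 0.1959]
tcp_rot: [-2.222, -2.221, -0.0]
wrist_force: [0.6, 0.1, 0.8]
width: 1.001
```

Run:
```python
from h import *
st();snap('wrist','w6.png')
```

```text
t 15.75 pos [ 0.5448 -0.1402  0.1959] psi 1.5704 q [-0.3   0.09  1.9   0.    1.15 -1.87] F [0.6 0.1 0.8] Tq [-0.   -0.01 -0.03] w 1.001 rv [-2.222 -2.221 -0.   ]
```

View pics/w6.png

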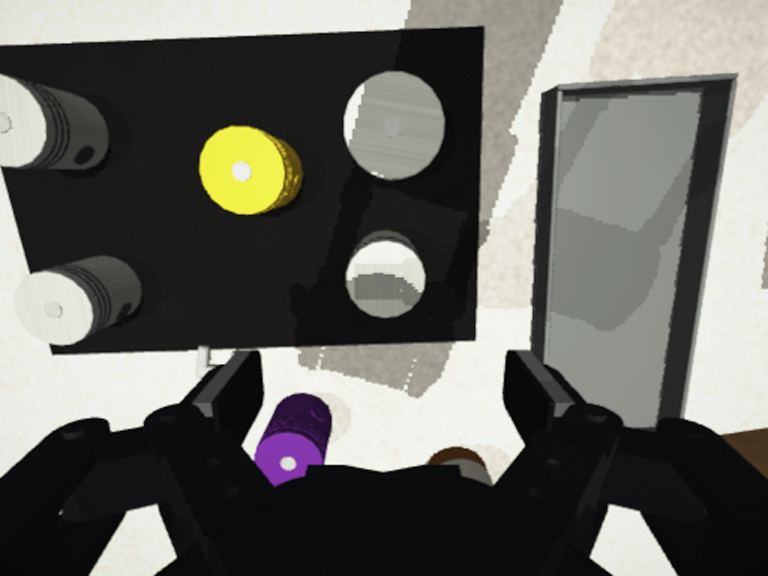

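```bash
cat >> h.py <<'E'
def f(fn,u,v,z):
    K,T,_=load(fn);return ray(K,T,u/1.5-.17,v/1.5-.17,z)[:2]
def circ(fn,cx,cy,r,z,name=None):
    """hough circle near view pixel (1.5x) -> world centre, diameter"""
    K,T,im=load(fn);g=cv2.cvtColor(cv2.resize(im,None,fx=3,fy=3,interpolation=cv2.INTER_CUBIC),cv2.COLOR_BGR2GRAY)
    cx,cy,r=cx*2,cy*2,r*2;m=int(r*1.5);x0,y0=max(0,int(cx-m)),max(0,int(cy-m));g=g[y0:int(cy+m),x0:int(cx+m)]
    c=cv2.HoughCircles(cv2.GaussianBlur(g,(0,0),2),cv2.HOUGH_GRADIENT_ALT,1.5,20,param1=200,param2=.5,minRadius=int(r*.8),maxRadius=int(r*1.2))
    if c is None: print('none');return
    for u,v,rr in c[0][:3]:
        u+=x0;v+=y0;a=ray(K,T,u/3-.33,v/3-.33,z);b=ray(K,T,(u+rr)/3-.33,v/3-.33,z)
        print('px',u/2,v/2,rr/2,'world',a[:2].round(4),'dia',2*np.linalg.norm(a-b).round(4))
E
python3 - <<'E'
from h import *
print(f('w6.png',386,278,.06),(f('w6.png',346,278,.06)-f('w6.png',426,278,.06)))
circ('w6.png',386,278,40,.06)
circ('w6.png',395,125,52,.06)
K,T,im=load('w6.png');cv2.imwrite('pics/w6c.png',cv2.resize(im[140:225,210:305],None,fx=7,fy=7,interpolation=cv2.INTER_CUBIC))
E
```

```text
[ 0.54316845 -0.13689283] [ 3.77488315e-05 -5.44526842e-02]
px 389.0 276.5 36.685715 world [ 0.542 -0.135] dia 0.0498
px 395.75 125.0 52.3468 world [ 0.4459 -0.1313] dia 0.0646
```

View pics/w6c.png

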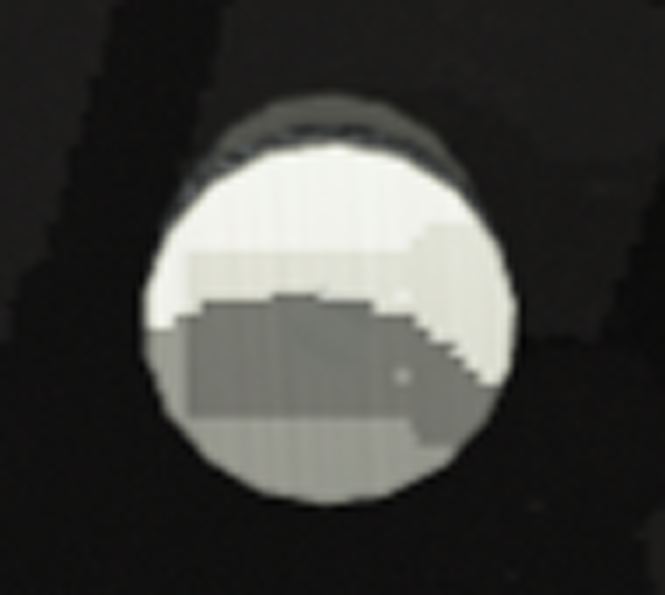

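Call:
{"api": "arm_command", "payload": {
  "steps": [0.09,0,1,0,0,0,1,0,0,1,0,0,0,1,0,0,1,0,0,0,1,0,0,1,0,0,0,1,0,0,1,0,0,0,1,0,0,0,0,0,0,1,0,0,0,0,0,0,0.5,0,0,0,0,0,0,0.5,0,0,0,0,0,0,0.4,0,0,0,0,0,0,0.3],
  "squeeze": 25
}}

```text
time: 17.05
tool_pos: [0.5466, -0.1374, 0.0481]
tcp_rot: [2.218, 2.22, 0.004]
wrist_force: [1.1, 2.0, 6.2]
width: 0.627
```

Call:
{"api": "arm_command", "payload": {
  "steps": [0,0,-1,0,0,0,0.3,0,0,-1,0,0,0,0.3,0,0,-1,0,0,0,0.3]
}}

```text
time: 17.42
tool_pos: [0.5442, -0.137, 0.1366]
tcp_rot: [-2.221, -2.222, 0.0]
wrist_force: [0.7, -0.4, -2.4]
width: 0.628
```

Run:
```python
from h import *
st();snap('wrist','w7.png')
```

```text
t 17.43 pos [ 0.5442 -0.137   0.1366] psi 1.5713 q [-0.29  0.14  1.96  0.    1.04 -1.86] F [ 0.7 -0.4 -2.4] Tq [-0.06 -0.01 -0.02] w 0.628 rv [-2.221 -2.222  0.   ]
```

View pics/w7.png

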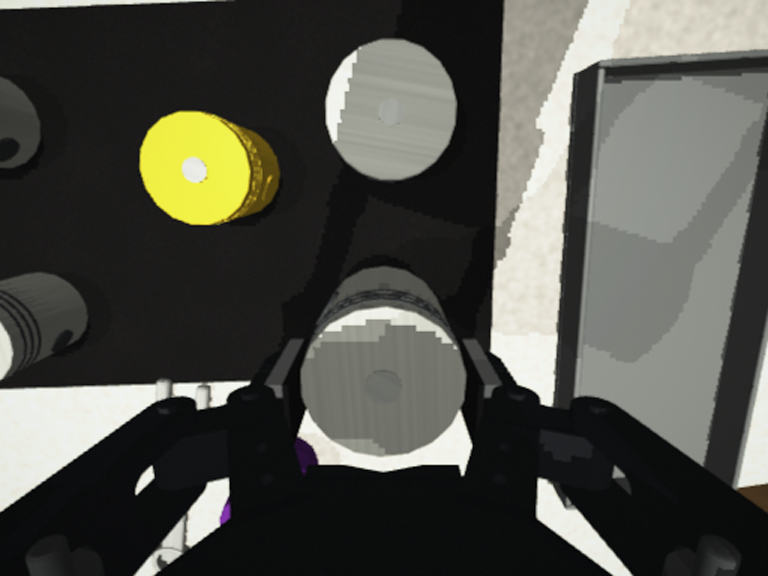

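Run:
```python
from h import *
s=bot.read_state();z=s['tool_pos'][2]+.012
print(f('w7.png',383.5,381.5,z)-s['tool_pos'][:2], f('w7.png',302,381,z)-f('w7.png',465,381,z),f('w7.png',384,386,z)-s['tool_pos'][:2])
plan([.4632,.219,.262])
```

```text
[-0.00849887  0.00221083] [ 8.81447773e-05 -5.06949074e-02] [-0.00694663  0.00236994]
t 17.5 shift units [11.896 -2.79  -4.02 ] rows>= 11.9 turn az 0 psi 1.571 q6 -1.86
```

Run:
```python
from h import *
K,T,im=load('w7.png');cv2.imwrite('pics/w7c.png',cv2.resize(im[165:320,180:330],None,fx=4,fy=4,interpolation=cv2.INTER_CUBIC))
snap('side','sd7.png');_,_,im=load('sd7.png');cv2.imwrite('pics/sd7c.png',cv2.resize(im[180:300,180:330],None,fx=4,fy=4,interpolation=cv2.INTER_CUBIC))
```

```text
(no output)
```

View pics/w7c.png

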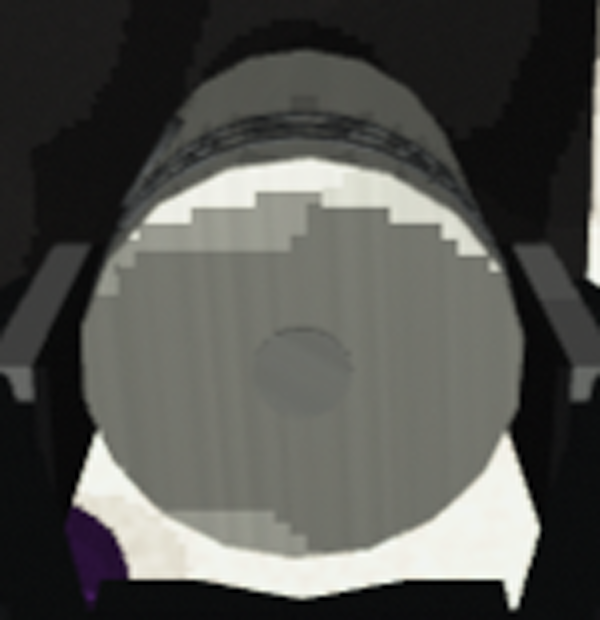

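View pics/sd7c.png

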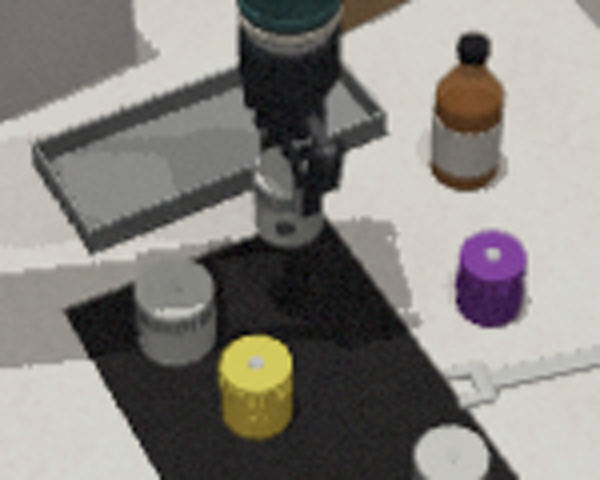

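Call:
{"api": "arm_command", "payload": {
  "steps": [0,0,-1,0,0,0,0.3,0.5,0,-1,0,0,0,0.3,0.9,-0.3,-1,0,0,0,0.3,1,-0.3,-1,0,0,0,0.3,1,-0.3,0,0,0,0,0.3,1,-0.3,0,0,0,0,0.3,1,-0.3,0,0,0,0,0.3,1,-0.3,0,0,0,0,0.3,1,-0.3,0,0,0,0,0.3,1,-0.3,0,0,0,0,0.3]
}}

```text
time: 18.77
tool_pos: [0.4714, 0.1156, 0.254]
tcp_rot: [-2.22, -2.221, 0.003]
wrist_force: [-0.3, -0.5, -2.2]
width: 0.626
```

Call:
{"api": "arm_command", "payload": {
  "steps": [1,-0.29,0,0,0,0,0.3,1,0,0,0,0,0,0.3,1,0,0,0,0,0,0.3,0.5,0,0,0,0,0,0.3,0,0,0,0,0,0,0.3,0,0,0,0,0,0,0.3,0,0,0,0,0,0,0.3]
}}

```text
time: 19.65
tool_pos: [0.4638, 0.219, 0.2557]
tcp_rot: [2.222, 2.221, -0.0]
wrist_force: [0.4, 0.2, -2.6]
width: 0.625
```

Run:
```python
from h import *
st();snap('wrist','w8.png');plan([.466,.219,.255]);
K,T,im=load('w8.png');cv2.imwrite('pics/w8c.png',cv2.resize(im[165:320,180:330],None,fx=4,fy=4,interpolation=cv2.INTER_CUBIC))
```

```text
t 19.65 pos [0.4638 0.219  0.2557] psi 1.5704 q [ 0.39 -0.05  1.93 -0.    1.26 -1.18] F [ 0.4  0.2 -2.6] Tq [-0.02 -0.01  0.01] w 0.625 rv [ 2.222  2.221 -0.   ]
t 19.7 shift units [-0.001  0.072  0.026] rows>= 0.07 turn az 0 psi 1.57 q6 -1.18
```

View pics/w8.png

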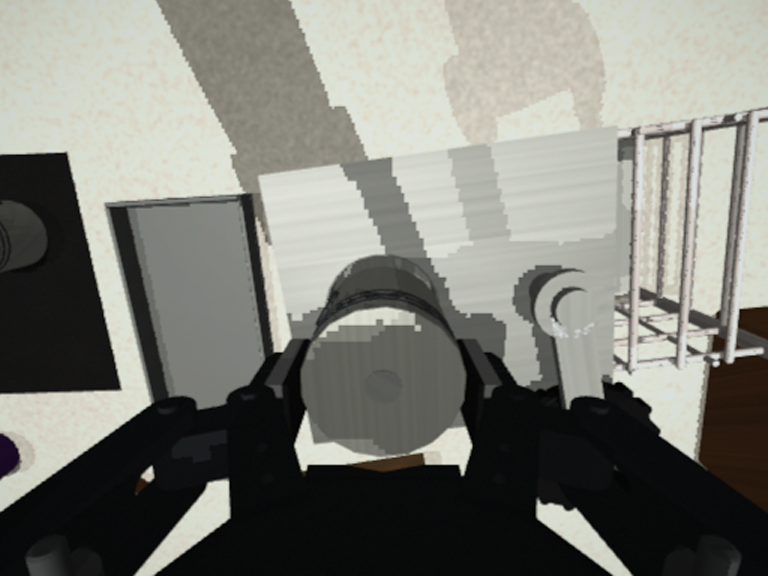

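View pics/w8c.png

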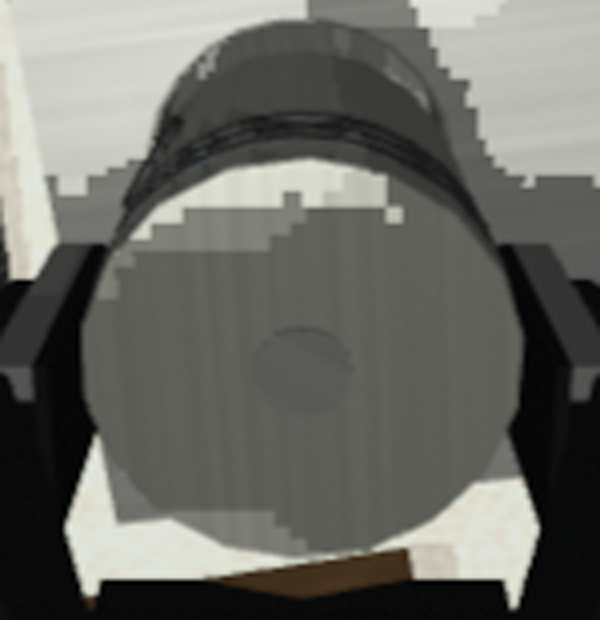

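Call:
{"api": "arm_command", "payload": {
  "steps": [0,0.09,0.2,0,0,0,0.3,0,0,0.4,0,0,0,0.3,0,0,0.2,0,0,0,0.3,0,0,0.1,0,0,0,0.3,0,0,0,0,0,0,0.3]
}}

```text
time: 20.32
tool_pos: [0.4662, 0.2198, 0.2284]
tcp_rot: [-2.22, -2.222, 0.001]
wrist_force: [0.3, -0.0, -2.7]
width: 0.627
```

Run:
```python
from h import *
st()
```

```text
t 20.32 pos [0.4662 0.2198 0.2284] psi 1.5717 q [ 0.39 -0.03  1.96 -0.    1.21 -1.18] F [ 0.3 -0.  -2.7] Tq [ 0.04 -0.03 -0.03] w 0.627 rv [-2.220e+00 -2.222e+00  1.000e-03]
```

Call:
{"api": "arm_command", "payload": {
  "steps": [0,0,0.1,0,0,0,0.3,0,0,0.1,0,0,0,0.3,0,0,0.1,0,0,0,0.3,0,0,0,0,0,0,0.3]
}}

```text
time: 20.82
tool_pos: [0.4664, 0.2199, 0.2194]
tcp_rot: [-2.221, -2.222, 0.0]
wrist_force: [0.1, -0.4, -2.9]
width: 0.628
```

Run:
```python
from h import *
st();snap('wrist','w9.png')
```

```text
t 20.82 pos [0.4664 0.2199 0.2194] psi 1.5715 q [ 0.39 -0.02  1.97  0.    1.19 -1.18] F [ 0.1 -0.4 -2.9] Tq [-0.02 -0.02 -0.11] w 0.628 rv [-2.221 -2.222  0.   ]
```

View pics/w9.png

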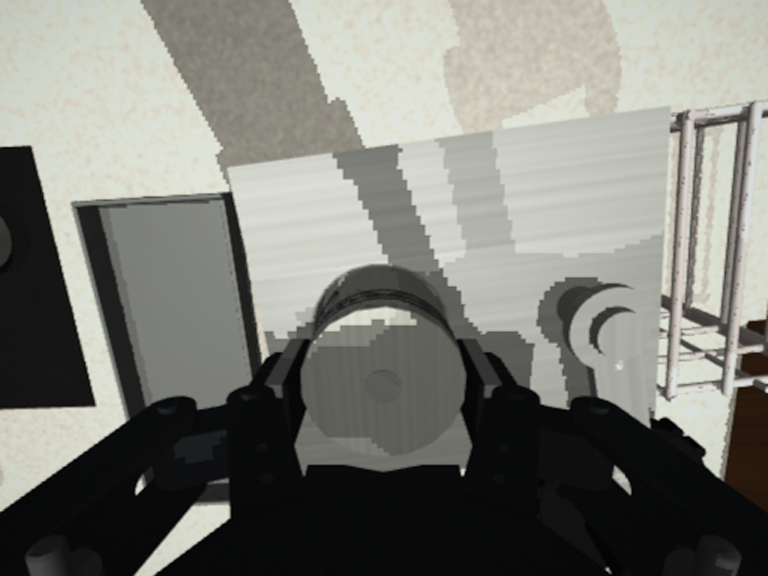

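No contact and the bottom is about 14 mm in the bore, so I'll release.

Call:
{"api": "arm_command", "payload": {
  "steps": [0,0,0,0,0,0,0.9,0,0,0,0,0,0,0.9,0,0,0,0,0,0,1,0,0,-0.8,0,0,0,1,0,0,-1,0,0,0,1,0,0,0,0,0,0,1]
}}

```text
time: 21.62
tool_pos: [0.4682, 0.2206, 0.277]
tcp_rot: [2.219, 2.221, 0.009]
wrist_force: [0.6, -0.1, 0.5]
width: 0.998
```

Run:
```python
from h import *
st();snap('wrist','w10.png');snap('scene','s10.png')
plan([.565,-.367,.2])
```

```text
t 21.62 pos [0.4682 0.2206 0.277 ] psi 1.5716 q [ 0.39 -0.06  1.9   0.    1.29 -1.18] F [ 0.6 -0.1  0.5] Tq [-0.    0.01  0.01] w 0.998 rv [2.219 2.221 0.009]
t 21.7 shift units [-19.566   3.269   2.458] rows>= 19.57 turn az 0 psi 1.572 q6 -1.18
```

View pics/w10.png

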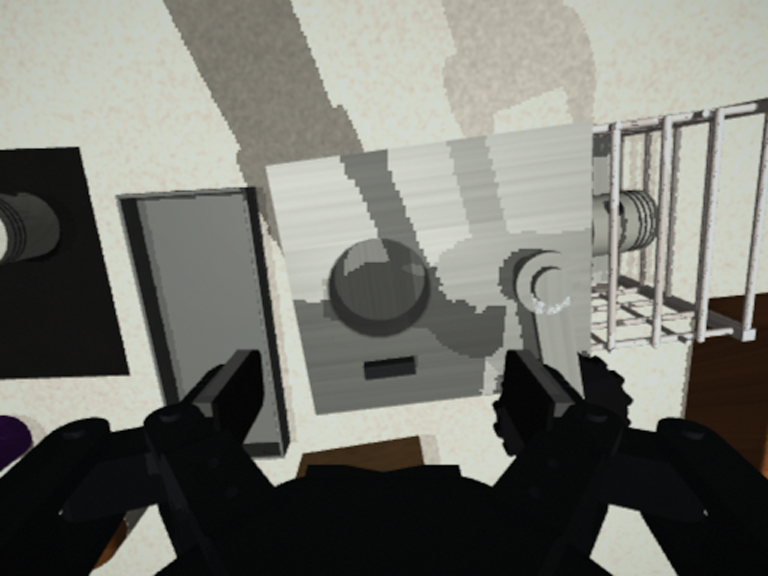

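View pics/s10.png

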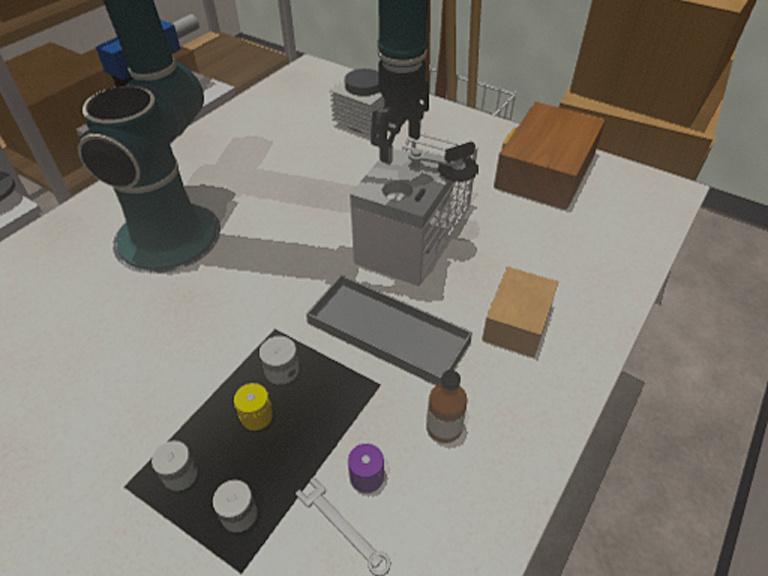

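The bore is clear at (378,287), and the piston is visible in the cage at (625,220). On to the next one.

Call:
{"api": "arm_command", "payload": {
  "steps": [-1,0.16,0,0,0,0,1,-1,0.16,0,0,0,0,1,-1,0.16,0,0,0,0,1,-1,0.16,0,0,0,0,1,-1,0.16,0,0,0,0,1,-1,0.16,0,0,0,0,1,-1,0.16,0,0,0,0,1,-1,0.16,0,0,0,0,1,-1,0.16,0.2,0,0,0,1,-1,0.16,0.2,0,0,0,1]
}}

```text
time: 22.98
tool_pos: [0.5138, -0.0809, 0.2598]
tcp_rot: [-2.219, -2.221, 0.002]
wrist_force: [0.8, -0.4, 0.3]
width: 0.996
```

Call:
{"api": "arm_command", "payload": {
  "steps": [-1,0.16,0.2,0,0,0,1,-1,0.16,0.2,0,0,0,1,-1,0.16,0.2,0,0,0,1,-1,0.16,0.2,0,0,0,1,-1,0.16,0.2,0,0,0,1,-1,0.16,0.2,0,0,0,1,-1,0.16,0.3,0,0,0,1,-1,0.16,0.3,0,0,0,1,-1,0.16,0.3,0,0,0,1,-0.5,0.16,0,0,0,0,1]
}}

```text
time: 24.22
tool_pos: [0.5615, -0.3655, 0.1957]
tcp_rot: [-2.219, -2.218, 0.001]
wrist_force: [-0.7, -0.3, 0.8]
width: 1.001
```

Call:
{"api": "arm_command", "payload": {
  "steps": [0,0,0,0,0,0,1,0,0,0,0,0,0,1]
}}

```text
time: 24.48
tool_pos: [0.5629, -0.3641, 0.1988]
tcp_rot: [-2.22, -2.222, -0.001]
wrist_force: [-0.3, -0.2, 0.8]
width: 0.998
```

Run:
```python
from h import *
st();snap('wrist','w11.png')
```

```text
t 24.48 pos [ 0.5629 -0.3641  0.1988] psi 1.572 q [-0.61  0.29  1.66  0.    1.19 -2.18] F [-0.3 -0.2  0.8] Tq [ 0.03 -0.04  0.03] w 0.998 rv [-2.220e+00 -2.222e+00 -1.000e-03]
```

View pics/w11.png

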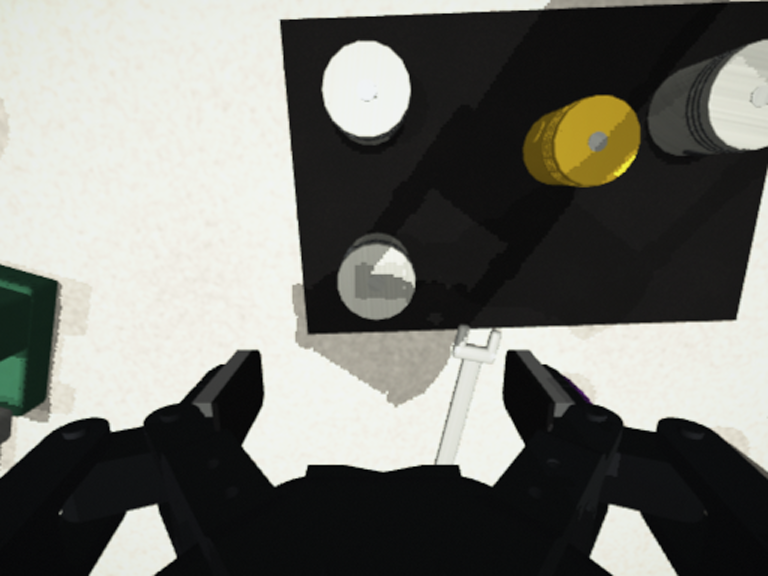

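Run:
```python
from h import *
F=lambda u,v:f('w11.png',u,v,.06)
print('P4',F(376.5,282),F(416,282)-F(337,282)); print('P3',F(366.5,89),F(411,89)-F(322,89),F(366,138)-F(366,40))
print('P4v',F(376,320)-F(376,244),'spanner tip',f('w11.png',477,330,.005))
plan([*F(376.5,282),.045])
```

```text
P4 [ 0.56480576 -0.36730809] [-0.00011911  0.05451072]
P3 [ 0.44321868 -0.37318236] [-0.00012066  0.05435989] [ 0.05470346 -0.00047929]
P4v [ 0.05413031 -0.00012162] spanner tip [ 0.62110365 -0.28191961]
t 24.5 shift units [-0.11   0.061  5.135] rows>= 5.14 turn az 0 psi 1.572 q6 -2.18
```

Call:
{"api": "arm_command", "payload": {
  "steps": [-0.11,0.06,1,0,0,0,1,0,0,1,0,0,0,1,0,0,1,0,0,0,1,0,0,1,0,0,0,1,0,0,1,0,0,0,1,0,0,0.13,0,0,0,1,0,0,0,0,0,0,0.5,0,0,0,0,0,0,0.5,0,0,0,0,0,0,0.4,0,0,0,0,0,0,0.3],
  "squeeze": 25
}}

```text
time: 25.78
tool_pos: [0.5661, -0.369, 0.0472]
tcp_rot: [2.218, 2.22, 0.001]
wrist_force: [-0.6, 1.9, 6.3]
width: 0.63
```

Call:
{"api": "arm_command", "payload": {
  "steps": [0,0,-0.5,0,0,0,0.3,0,0,-1,0,0,0,0.3,0,0,-1,0,0,0,0.3,0,0,-1,0,0,0,0.3,0,0,-1,0,0,0,0.3,0,0,-1,0,0,0,0.3,0,0,-1,0,0,0,0.3,0,0,-0.5,0,0,0,0.3]
}}

```text
time: 26.78
tool_pos: [0.5651, -0.3689, 0.2576]
tcp_rot: [2.219, 2.22, 0.001]
wrist_force: [-0.0, -0.5, -2.5]
width: 0.631
```

Run:
```python
from h import *
st();plan([.4664,.2192,.256])
```

```text
t 26.77 pos [ 0.5651 -0.3689  0.2576] psi 1.5714 q [-0.62  0.25  1.59 -0.    1.29 -2.19] F [-0.  -0.5 -2.5] Tq [-0.04 -0.03  0.03] w 0.631 rv [2.219e+00 2.220e+00 1.000e-03]
t 26.8 shift units [19.604 -3.278  0.053] rows>= 19.6 turn az 0 psi 1.571 q6 -2.19
```

Call:
{"api": "arm_command", "payload": {
  "steps": [1,-0.16,-0.1,0,0,0,0.3,1,-0.16,0,0,0,0,0.3,1,-0.16,0,0,0,0,0.3,1,-0.16,0,0,0,0,0.3,1,-0.16,0,0,0,0,0.3,1,-0.16,0,0,0,0,0.3,1,-0.16,0,0,0,0,0.3,1,-0.16,0,0,0,0,0.3,1,-0.16,0,0,0,0,0.3,1,-0.16,0,0,0,0,0.3]
}}

```text
time: 28.02
tool_pos: [0.5155, -0.0674, 0.2573]
tcp_rot: [-2.22, -2.221, 0.001]
wrist_force: [-0.2, 0.5, -1.4]
width: 0.629
```

Call:
{"api": "arm_command", "payload": {
  "steps": [1,-0.16,0,0,0,0,0.3,1,-0.16,0,0,0,0,0.3,1,-0.16,0,0,0,0,0.3,1,-0.16,0,0,0,0,0.3,1,-0.16,0,0,0,0,0.3,1,-0.16,0,0,0,0,0.3,1,-0.16,0,0,0,0,0.3,1,-0.16,0,0,0,0,0.3,1,-0.16,0,0,0,0,0.3,0.6,-0.24,0,0,0,0,0.3]
}}

```text
time: 29.28
tool_pos: [0.465, 0.2206, 0.2573]
tcp_rot: [-2.219, -2.223, 0.002]
wrist_force: [-0.2, -0.3, -1.0]
width: 0.628
```

Call:
{"api": "arm_command", "payload": {
  "steps": [0,0,0,0,0,0,0.3,0,0,0,0,0,0,0.3,0,0,0,0,0,0,0.3]
}}

```text
time: 29.65
tool_pos: [0.4659, 0.2188, 0.2577]
tcp_rot: [2.222, 2.221, -0.001]
wrist_force: [-0.7, 1.0, -0.8]
width: 0.63
```

Run:
```python
from h import *
st();snap('wrist','w12.png')
K,T,im=load('w12.png');cv2.imwrite('pics/w12c.png',cv2.resize(im[165:320,180:330],None,fx=4,fy=4,interpolation=cv2.INTER_CUBIC))
```

```text
t 29.65 pos [0.4659 0.2188 0.2577] psi 1.5706 q [ 0.39 -0.05  1.93 -0.    1.27 -1.18] F [-0.7  1.  -0.8] Tq [-0.03  0.   -0.01] w 0.63 rv [ 2.222e+00  2.221e+00 -1.000e-03]
```

View pics/w12c.png

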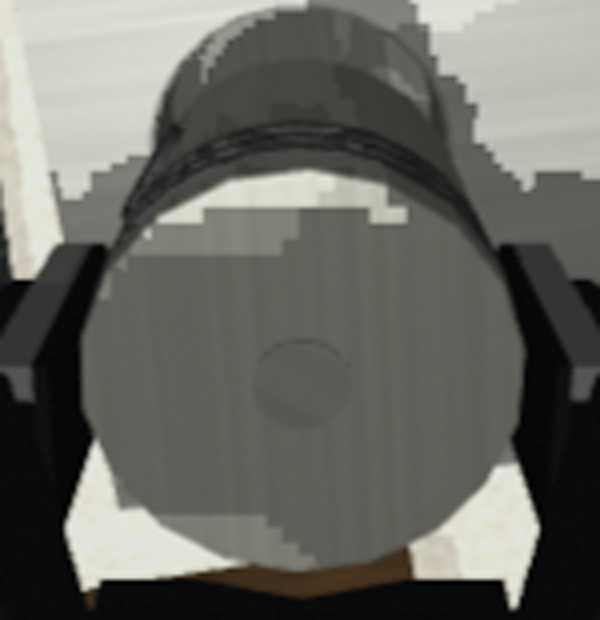

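Call:
{"api": "arm_command", "payload": {
  "steps": [0.01,-0.04,0.3,0,0,0,0.3,0,0,0.4,0,0,0,0.3,0,0,0.2,0,0,0,0.3,0,0,0.1,0,0,0,0.3,0,0,0.1,0,0,0,0.3,0,0,0.1,0,0,0,0.3,0,0,0.1,0,0,0,0.3,0,0,0,0,0,0,0.3]
}}

```text
time: 30.7
tool_pos: [0.4645, 0.2198, 0.2186]
tcp_rot: [-2.22, -2.222, 0.001]
wrist_force: [0.1, 0.5, -2.2]
width: 0.629
```

Run:
```python
from h import *
st()
```

```text
t 30.7 pos [0.4645 0.2198 0.2186] psi 1.5716 q [ 0.39 -0.02  1.97 -0.    1.19 -1.18] F [ 0.1  0.5 -2.2] Tq [-0.02  0.01 -0.  ] w 0.629 rv [-2.220e+00 -2.222e+00  1.000e-03]
```

Entered without contact. Release.

Call:
{"api": "arm_command", "payload": {
  "steps": [0,0,0,0,0,0,0.9,0,0,0,0,0,0,0.9,0,0,0,0,0,0,1,0,0,-0.8,0,0,0,1,0,0,-1,0,0,0,1,0,0,0,0,0,0,1]
}}

```text
time: 31.45
tool_pos: [0.4664, 0.2206, 0.276]
tcp_rot: [2.219, 2.221, 0.009]
wrist_force: [-0.3, 0.4, -0.5]
width: 0.997
```

Run:
```python
from h import *
st();snap('wrist','w13.png');snap('scene','s13.png')
plan([.4445,-.372,.2])
```

```text
t 31.45 pos [0.4664 0.2206 0.276 ] psi 1.5716 q [ 0.39 -0.06  1.9   0.    1.29 -1.18] F [-0.3  0.4 -0.5] Tq [-0.04  0.02  0.04] w 0.997 rv [2.219 2.221 0.009]
t 31.6 shift units [-19.729  -0.686   2.426] rows>= 19.73 turn az 0 psi 1.572 q6 -1.18
```

View pics/w13.png

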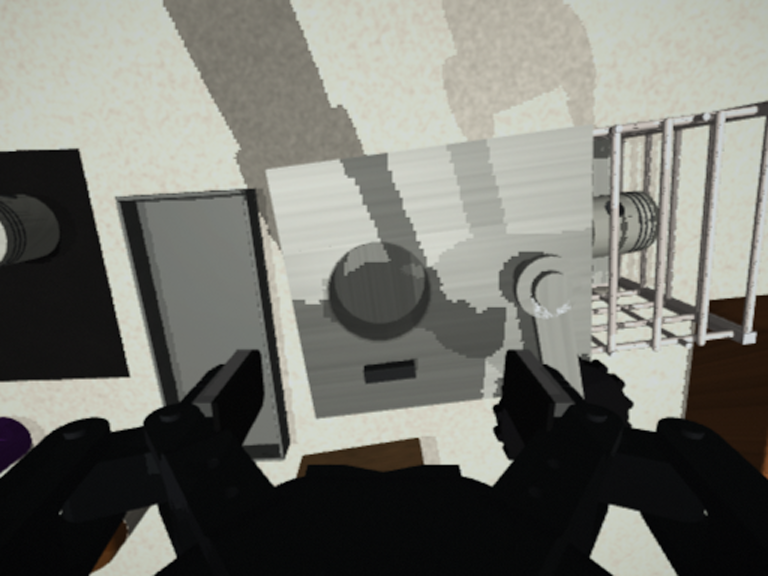

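View pics/s13.png

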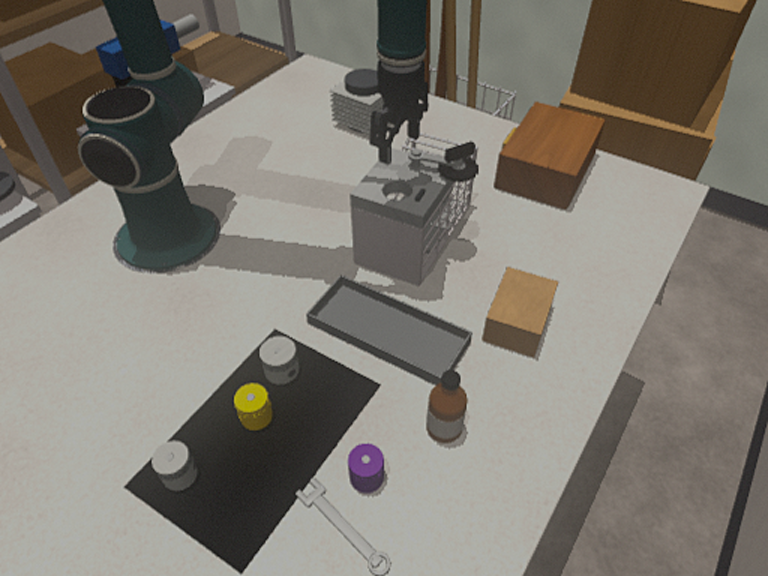

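The bore is clear again at (380,290), and two pistons remain on the mat. Next is P3.

Call:
{"api": "arm_command", "payload": {
  "steps": [-1,-0.04,0,0,0,0,1,-1,-0.04,0,0,0,0,1,-1,-0.04,0,0,0,0,1,-1,-0.04,0,0,0,0,1,-1,-0.04,0,0,0,0,1,-1,-0.04,0,0,0,0,1,-1,-0.04,0,0,0,0,1,-1,-0.04,0,0,0,0,1,-1,-0.04,0.2,0,0,0,1,-1,-0.04,0.2,0,0,0,1]
}}

```text
time: 32.8
tool_pos: [0.4518, -0.0809, 0.2591]
tcp_rot: [-2.219, -2.221, 0.002]
wrist_force: [-0.4, -1.0, 0.7]
width: 0.998
```

Call:
{"api": "arm_command", "payload": {
  "steps": [-1,-0.04,0.2,0,0,0,1,-1,-0.04,0.2,0,0,0,1,-1,-0.04,0.2,0,0,0,1,-1,-0.04,0.2,0,0,0,1,-1,-0.04,0.2,0,0,0,1,-1,-0.04,0.2,0,0,0,1,-1,-0.04,0.3,0,0,0,1,-1,0,0.3,0,0,0,1,-1,0,0.3,0,0,0,1,-0.7,0,0,0,0,0,1]
}}

```text
time: 34.05
tool_pos: [0.4433, -0.3712, 0.1953]
tcp_rot: [-2.218, -2.218, 0.0]
wrist_force: [0.2, 0.2, -0.9]
width: 1.004
```

Call:
{"api": "arm_command", "payload": {
  "steps": [0,0,0,0,0,0,1,0,0,0,0,0,0,1]
}}

```text
time: 34.3
tool_pos: [0.4446, -0.3705, 0.1978]
tcp_rot: [-2.22, -2.222, -0.001]
wrist_force: [-0.0, 0.7, -0.8]
width: 1.002
```

Run:
```python
from h import *
st();snap('wrist','w14.png')
```

```text
t 34.3 pos [ 0.4446 -0.3705  0.1978] psi 1.5716 q [-0.74  0.12  1.87  0.    1.16 -2.31] F [-0.   0.7 -0.8] Tq [-0.01 -0.03 -0.04] w 1.002 rv [-2.220e+00 -2.222e+00 -1.000e-03]
```

View pics/w14.png

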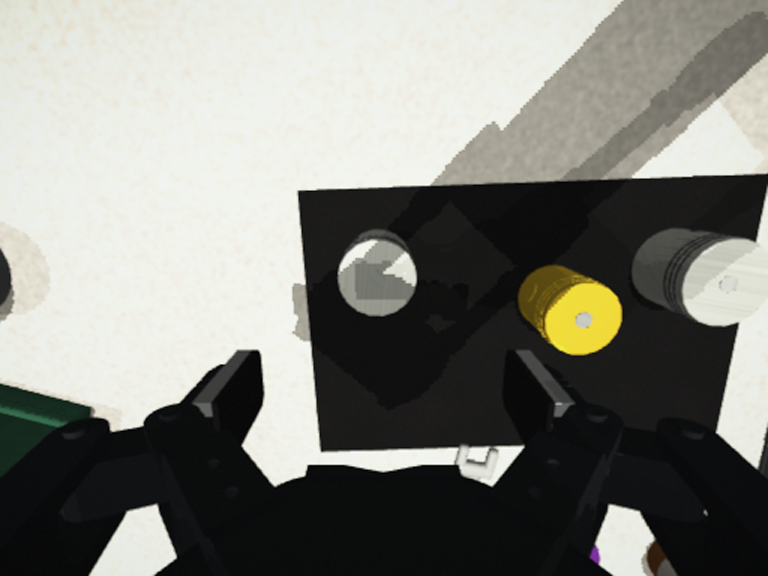

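Run:
```python
from h import *
p=f('w14.png',377.5,278,.06);print(p);plan([*p,.045])
print('P1',f('w14.png',727,280,.06))
```

```text
[ 0.4434799  -0.37291427]
t 34.4 shift units [-0.087 -0.043  5.1  ] rows>= 5.1 turn az 0 psi 1.572 q6 -2.31
P1 [ 0.44447063 -0.13294434]
```

Call:
{"api": "arm_command", "payload": {
  "steps": [-0.08,-0.05,1,0,0,0,1,0,0,1,0,0,0,1,0,0,1,0,0,0,1,0,0,1,0,0,0,1,0,0,1,0,0,0,1,0,0,0.1,0,0,0,1,0,0,0,0,0,0,0.5,0,0,0,0,0,0,0.5,0,0,0,0,0,0,0.4,0,0,0,0,0,0,0.3],
  "squeeze": 25
}}

```text
time: 35.6
tool_pos: [0.4445, -0.3746, 0.0469]
tcp_rot: [2.218, 2.22, 0.001]
wrist_force: [0.1, 0.9, 6.6]
width: 0.626
```

Call:
{"api": "arm_command", "payload": {
  "steps": [0,0,-0.5,0,0,0,0.3,0,0,-1,0,0,0,0.3,0,0,-1,0,0,0,0.3,0,0,-1,0,0,0,0.3,0,0,-1,0,0,0,0.3,0,0,-1,0,0,0,0.3,0,0,-1,0,0,0,0.3,0,0,-0.55,0,0,0,0.3]
}}

```text
time: 36.6
tool_pos: [0.4433, -0.3738, 0.2586]
tcp_rot: [2.219, 2.221, 0.0]
wrist_force: [-0.4, 0.6, -1.7]
width: 0.632
```

Run:
```python
from h import *
st();plan([.4650,.2192,.2585])
```

```text
t 36.6 pos [ 0.4433 -0.3738  0.2586] psi 1.5715 q [-0.74  0.08  1.8  -0.    1.27 -2.31] F [-0.4  0.6 -1.7] Tq [ 0.06 -0.02 -0.02] w 0.632 rv [2.219 2.221 0.   ]
t 36.6 shift units [1.9766e+01 7.3600e-01 2.0000e-03] rows>= 19.77 turn az 0 psi 1.571 q6 -2.31
```

Call:
{"api": "arm_command", "payload": {
  "steps": [1,0.04,0,0,0,0,0.3,1,0.04,0,0,0,0,0.3,1,0.04,0,0,0,0,0.3,1,0.04,0,0,0,0,0.3,1,0.04,0,0,0,0,0.3,1,0.04,0,0,0,0,0.3,1,0.04,0,0,0,0,0.3,1,0.04,0,0,0,0,0.3,1,0.04,0,0,0,0,0.3,1,0.04,0,0,0,0,0.3]
}}

```text
time: 37.85
tool_pos: [0.4541, -0.0725, 0.2558]
tcp_rot: [-2.22, -2.221, 0.001]
wrist_force: [0.6, 0.4, -1.3]
width: 0.627
```

Call:
{"api": "arm_command", "payload": {
  "steps": [1,0.04,0,0,0,0,0.3,1,0.04,0,0,0,0,0.3,1,0.04,0,0,0,0,0.3,1,0.04,0,0,0,0,0.3,1,0.04,0,0,0,0,0.3,1,0.04,0,0,0,0,0.3,1,0.04,0,0,0,0,0.3,1,0.02,0,0,0,0,0.3,1,0,0,0,0,0,0.3,0.75,0,0,0,0,0,0.3]
}}

```text
time: 39.1
tool_pos: [0.4629, 0.2199, 0.2557]
tcp_rot: [-2.219, -2.222, 0.002]
wrist_force: [1.0, -0.6, -1.9]
width: 0.629
```

Call:
{"api": "arm_command", "payload": {
  "steps": [0,0,0,0,0,0,0.3,0,0,0,0,0,0,0.3,0,0,0,0,0,0,0.3]
}}

```text
time: 39.48
tool_pos: [0.4636, 0.2181, 0.2562]
tcp_rot: [2.222, 2.221, -0.001]
wrist_force: [0.7, 0.3, -2.0]
width: 0.626
```

Run:
```python
from h import *
st();snap('wrist','w15.png')
K,T,im=load('w15.png');cv2.imwrite('pics/w15c.png',cv2.resize(im[165:320,180:330],None,fx=4,fy=4,interpolation=cv2.INTER_CUBIC))
```

```text
t 39.48 pos [0.4636 0.2181 0.2562] psi 1.5707 q [ 0.39 -0.05  1.93 -0.    1.26 -1.18] F [ 0.7  0.3 -2. ] Tq [0.   0.04 0.01] w 0.626 rv [ 2.222e+00  2.221e+00 -1.000e-03]
```

View pics/w15c.png

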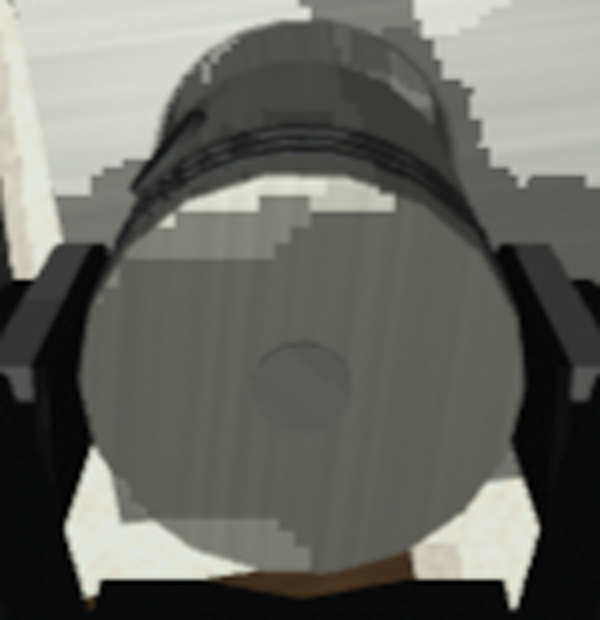

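Call:
{"api": "arm_command", "payload": {
  "steps": [0.03,0.03,0.3,0,0,0,0.3,0,0,0.4,0,0,0,0.3,0,0,0.2,0,0,0,0.3,0,0,0.1,0,0,0,0.3,0,0,0.1,0,0,0,0.3,0,0,0.1,0,0,0,0.3,0,0,0.05,0,0,0,0.3,0,0,0,0,0,0,0.3]
}}

```text
time: 40.52
tool_pos: [0.4646, 0.2199, 0.2189]
tcp_rot: [2.221, 2.222, 0.0]
wrist_force: [0.5, -0.0, -2.5]
width: 0.628
```

Run:
```python
from h import *
st()
```

```text
t 40.52 pos [0.4646 0.2199 0.2189] psi 1.5716 q [ 0.39 -0.02  1.97  0.    1.19 -1.18] F [ 0.5 -0.  -2.5] Tq [-0.01  0.01  0.04] w 0.628 rv [2.221 2.222 0.   ]
```

Call:
{"api": "arm_command", "payload": {
  "steps": [0,0,0,0,0,0,0.9,0,0,0,0,0,0,0.9,0,0,0,0,0,0,1,0,0,-0.8,0,0,0,1,0,0,-1,0,0,0,1,0,0,0,0,0,0,1]
}}

```text
time: 41.28
tool_pos: [0.4664, 0.2206, 0.276]
tcp_rot: [2.219, 2.221, 0.009]
wrist_force: [-0.0, 0.1, -0.1]
width: 1.004
```

Run:
```python
from h import *
st();snap('wrist','w16.png');snap('side','sd16.png')
plan([.447,-.133,.2])
```

```text
t 41.27 pos [0.4664 0.2206 0.276 ] psi 1.5716 q [ 0.39 -0.06  1.9   0.    1.29 -1.18] F [-0.   0.1 -0.1] Tq [-0.01  0.04 -0.02] w 1.004 rv [2.219 2.221 0.009]
t 41.4 shift units [-11.763  -0.596   2.427] rows>= 11.76 turn az 0 psi 1.572 q6 -1.18
```

View pics/w16.png

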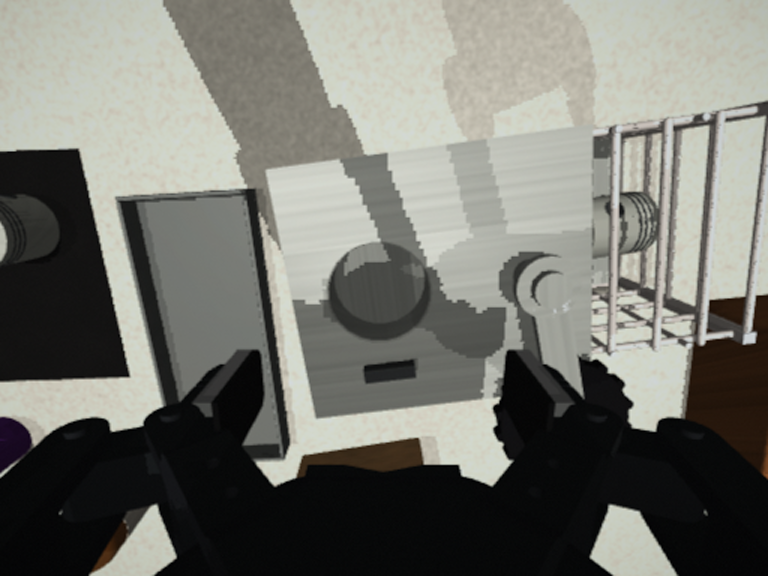

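View pics/sd16.png

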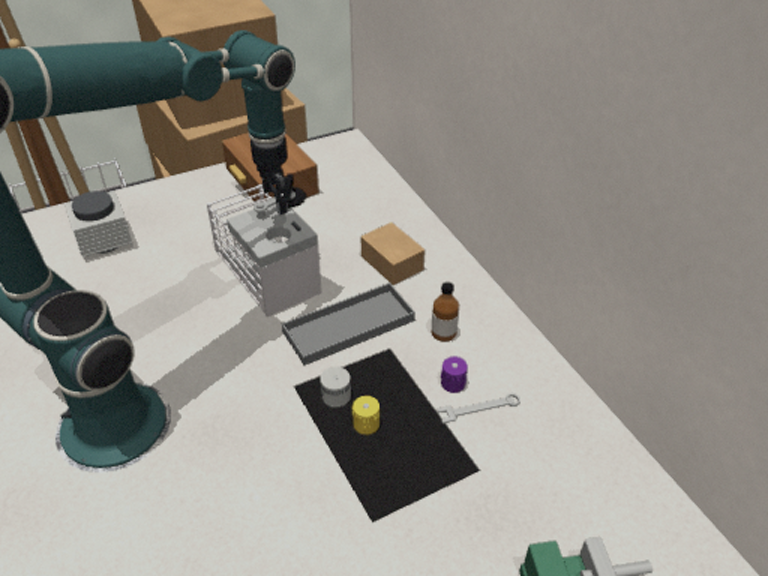

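All three standard pistons are through and the bore is clear. Now P1, the oversize one.

Call:
{"api": "arm_command", "payload": {
  "steps": [-1,-0.05,0,0,0,0,1,-1,-0.05,0,0,0,0,1,-1,-0.05,0,0,0,0,1,-1,-0.05,0,0,0,0,1,-1,-0.05,0,0,0,0,1,-1,-0.05,0,0,0,0,1,-1,-0.05,0.4,0,0,0,1,-1,-0.05,0.4,0,0,0,1,-1,-0.05,0.4,0,0,0,1,-1,-0.05,0.4,0,0,0,1]
}}

```text
time: 42.62
tool_pos: [0.4486, -0.0809, 0.2228]
tcp_rot: [-2.219, -2.221, 0.002]
wrist_force: [-0.3, -0.0, -0.6]
width: 1.001
```

Call:
{"api": "arm_command", "payload": {
  "steps": [-1,-0.05,0.4,0,0,0,1,-0.76,0,0.4,0,0,0,1,0,0,0,0,0,1,1,0,0,0,0,0,1,1,0,0,0,0,0,1,1,0,0,0,0,0,0,1,0,0,0,0,0,0,1]
}}

```text
time: 43.5
tool_pos: [0.4478, -0.1327, 0.2]
tcp_rot: [-2.538, -1.849, 0.001]
wrist_force: [-0.1, -0.4, -0.5]
width: 1.002
```

Run:
```python
from h import *
st();snap('wrist','w17.png')
```

```text
t 43.5 pos [ 0.4478 -0.1327  0.2   ] psi 1.2591 q [-0.34 -0.1   2.08 -0.    1.16 -1.6 ] F [-0.1 -0.4 -0.5] Tq [ 0.02  0.03 -0.06] w 1.002 rv [-2.538e+00 -1.849e+00  1.000e-03]
```

View pics/w17.png

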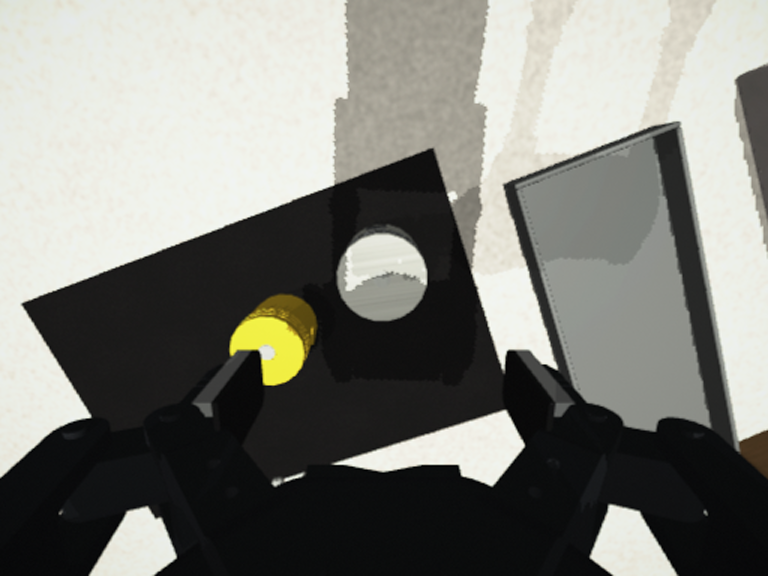

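Run:
```python
from h import *
F=lambda u,v:f('w17.png',u,v,.06)
p=F(382,277);print(p,np.linalg.norm(F(428,277)-F(336,277)));plan([*p,.046])
```

```text
[ 0.44616909 -0.13176047] 0.06354802720859253
t 43.5 shift units [ 0.013 -0.067  5.142] rows>= 5.14 turn az 0 psi 1.259 q6 -1.6
```

Call:
{"api": "arm_command", "payload": {
  "steps": [0,-0.07,1,0,0,0,1,0,0,1,0,0,0,1,0,0,1,0,0,0,1,0,0,1,0,0,0,1,0,0,1,0,0,0,1,0,0,0.14,0,0,0,1,0,0,0,0,0,0,0.6,0,0,0,0,0,0,0.6,0,0,0,0,0,0,0.5,0,0,0,0,0,0,0.4],
  "squeeze": 25
}}

```text
time: 44.8
tool_pos: [0.4476, -0.1327, 0.0479]
tcp_rot: [2.539, 1.846, 0.002]
wrist_force: [-0.9, 0.6, 4.2]
width: 0.726
```

Call:
{"api": "arm_command", "payload": {
  "steps": [0,0,-0.5,0,0,0,0.4,0,0,-1,0,0,0,0.4,0,0,-1,0,0,0,0.4,0,0,0,0,0,0,0.4,0,0,0,0,0,0,0.4]
}}

```text
time: 45.42
tool_pos: [0.4457, -0.132, 0.1211]
tcp_rot: [-2.54, -1.847, 0.001]
wrist_force: [-0.4, 0.1, -1.8]
width: 0.729
```

Run:
```python
from h import *
st();snap('wrist','w18.png');plan([.55,.045,.12])
```

```text
t 45.42 pos [ 0.4457 -0.132   0.1211] psi 1.2574 q [-0.34 -0.02  2.16  0.    1.   -1.6 ] F [-0.4  0.1 -1.8] Tq [ 0.05 -0.03 -0.05] w 0.729 rv [-2.540e+00 -1.847e+00  1.000e-03]
t 45.5 shift units [6.686 1.505 0.016] rows>= 6.69 turn az 0 psi 1.257 q6 -1.6
```

View pics/w18.png

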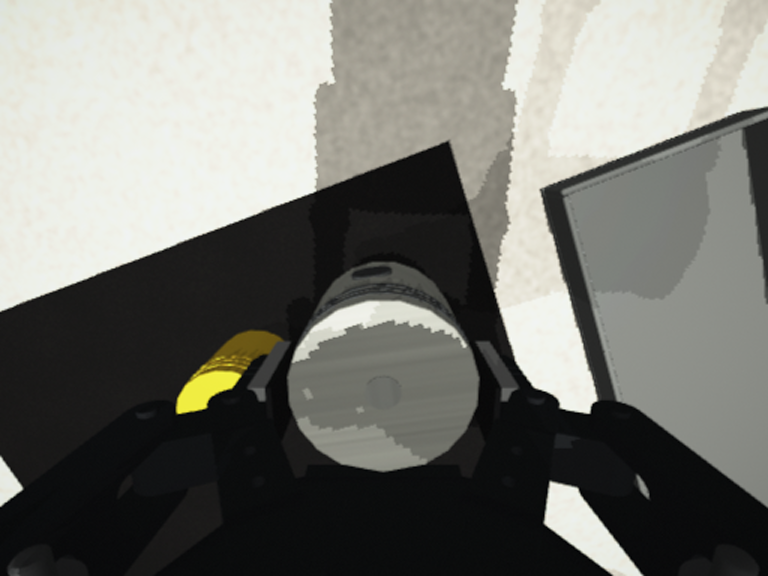

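Run:
```python
from h import *
plan([.556,.044,.056])
```

```text
t 45.5 shift units [6.716 1.706 2.15 ] rows>= 6.72 turn az 0 psi 1.257 q6 -1.6
```

Call:
{"api": "arm_command", "payload": {
  "steps": [1,0.25,0,0,0,0,0.4,1,0.25,0,0,0,0,0.4,1,0.25,0,0,0,0,0.4,1,0.25,0,0,0,0,0.4,1,0.25,0,0,0,0,0.4,1,0.25,0,0,0,0,0.4,0.7,0.2,0,0,0,0,0.4,0,0,1,0,0,0,0.4,0,0,0.8,0,0,0,0.4,0,0,0.3,0,0,0,0.4]
}}

```text
time: 46.72
tool_pos: [0.5546, 0.0431, 0.0559]
tcp_rot: [-2.538, -1.846, 0.007]
wrist_force: [-0.3, 0.2, -1.6]
width: 0.727
```

Call:
{"api": "arm_command", "payload": {
  "steps": [0,0,0,0,0,0,0.4]
}}

```text
time: 46.85
tool_pos: [0.5559, 0.043, 0.0576]
tcp_rot: [-2.54, -1.846, 0.003]
wrist_force: [-0.1, -0.9, -1.8]
width: 0.726
```

Run:
```python
from h import *
st();snap('wrist','w19.png')
```

```text
t 46.85 pos [0.5559 0.043  0.0576] psi 1.2572 q [ 0.03  0.24  2.02 -0.    0.89 -1.22] F [-0.1 -0.9 -1.8] Tq [-0.05 -0.04 -0.01] w 0.726 rv [-2.54  -1.846  0.003]
```

View pics/w19.png

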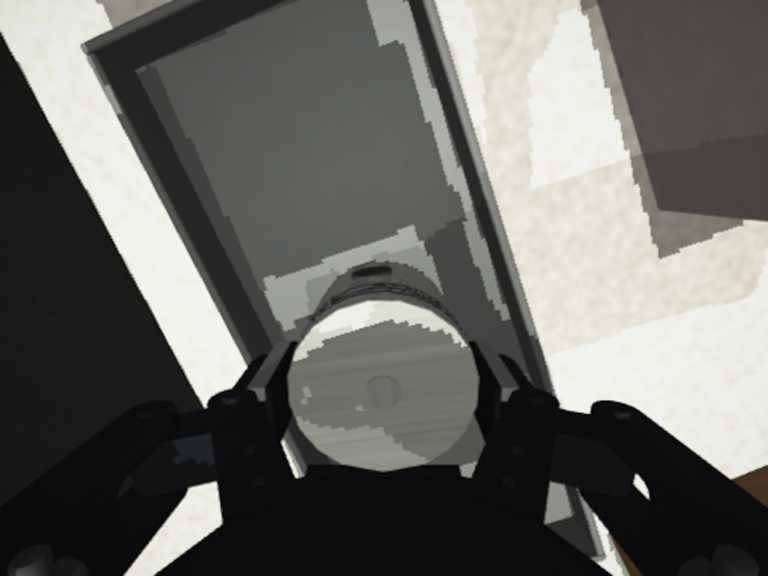

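The piston is over the middle of the tray. I'll lower it the last bit and release.

Call:
{"api": "arm_command", "payload": {
  "steps": [0,0,0.15,0,0,0,0.4,0,0,0,0,0,0,0.4,0,0,0,0,0,0,0.85,0,0,0,0,0,0,0.85,0,0,-0.5,0,0,0,0.85,0,0,-1,0,0,0,0.85,0,0,-1,0,0,0,0.85,0,0,-1,0,0,0,0.9,0,0,-1,0,0,0,1,0,0,-1,0,0,0,1]
}}

```text
time: 48.15
tool_pos: [0.557, 0.0432, 0.2217]
tcp_rot: [2.54, 1.847, 0.002]
wrist_force: [0.2, 0.7, 0.0]
width: 0.998
```

Call:
{"api": "arm_command", "payload": {
  "steps": [0,0,-1,0,0,0,1,0,0,-1,0,0,0,1,0,0,-1,0,0,0,1,0,0,-1,0,0,0,1,0,0,0,0,0,0,1]
}}

```text
time: 48.78
tool_pos: [0.5584, 0.0433, 0.3439]
tcp_rot: [2.537, 1.845, 0.01]
wrist_force: [0.4, 0.6, -1.2]
width: 1.002
```

Run:
```python
from h import *
st();snap('wrist','w20.png');snap('scene','s20.png')
plan([.5346,.3229,.33],2.6446-2*np.pi/2)
plan([.5346,.3229,.33],2.6446)
```

```text
t 48.77 pos [0.5584 0.0433 0.3439] psi 1.2574 q [ 0.03 -0.01  1.73 -0.    1.41 -1.22] F [ 0.4  0.6 -1.2] Tq [ 0.   -0.04  0.01] w 1.002 rv [2.537 1.845 0.01 ]
t 48.9 shift units [ 8.642 -3.576  0.326] rows>= 8.64 turn az 16.75 psi 1.257 q6 -1.22
t 48.9 shift units [ 8.642 -3.576  0.326] rows>= 8.64 turn az -13.25 psi 1.257 q6 -1.22
```

View pics/w20.png

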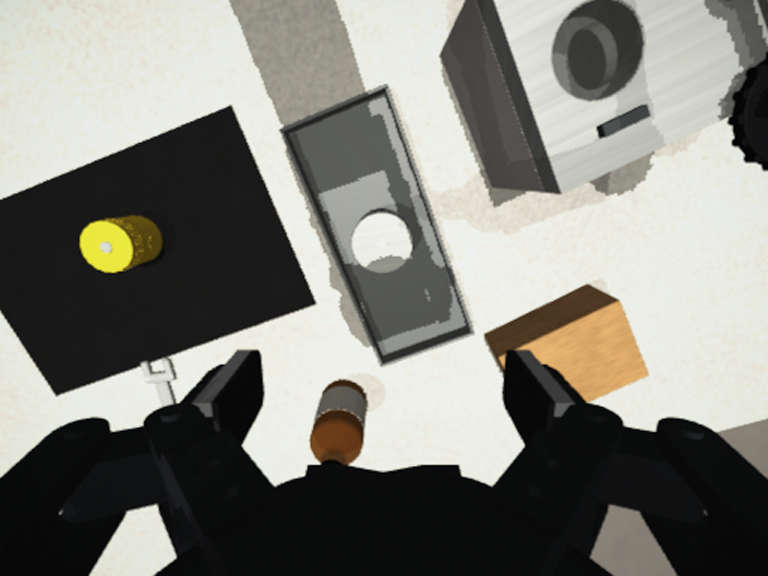

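View pics/s20.png

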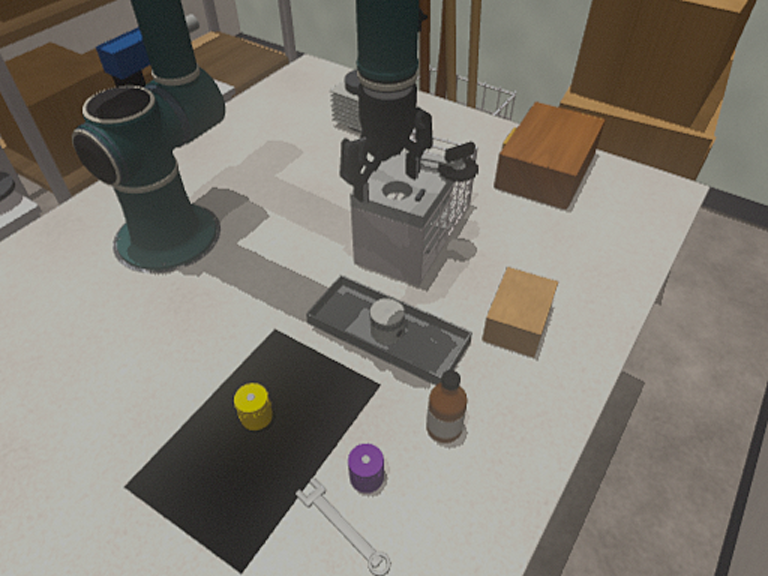

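The oversize piston stands in the tray at (382,240). Something round shows inside the bore at (595,50), so I'll check it.

Run:
```python
from h import *
K,T,im=load('w20.png');a=im[0:80,350:450]
b=load('s20.png')[2][90:190,220:320]
z=lambda i:cv2.resize(i,(400,400),interpolation=cv2.INTER_CUBIC)
K,T,im=load('sd16.png');c=im[110:215,130:230]
im=np.clip(np.hstack([z(a),z(b)]).astype(float)*1.6,0,255)
cv2.imwrite('pics/z20.png',im)
```

```text
[ WARN:0@0.622] global loadsave.cpp:1063 imwrite_ Unsupported depth image for selected encoder is fallbacked to CV_8U.
```

View pics/z20.png

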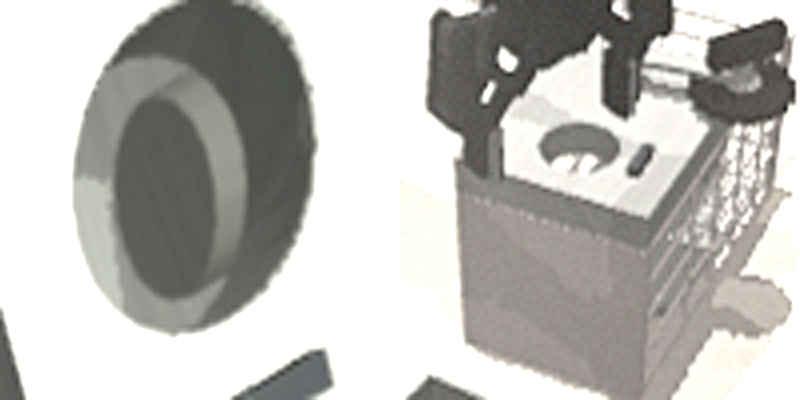

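Run:
```python
from h import *
plan([.46,.17,.344])
```

```text
t 48.9 shift units [ 3.027 -4.371 -0.141] rows>= 4.37 turn az 0 psi 1.257 q6 -1.22
```

Call:
{"api": "arm_command", "payload": {
  "steps": [0.6,-0.9,0,0,0,0,1,0.6,-0.9,0,0,0,0,1,0.6,-0.9,0,0,0,0,1,0.6,-0.9,0,0,0,0,1,0.6,-0.77,0,0,0,0,1,0,0,0,0,0,0,1,0,0,0,0,0,0,1]
}}

```text
time: 49.75
tool_pos: [0.4597, 0.1688, 0.3382]
tcp_rot: [2.54, 1.848, -0.003]
wrist_force: [0.3, 0.3, 0.1]
width: 1.0
```

Run:
```python
from h import *
st();K,T,im=snap('wrist','w21.png')
print(proj(K,T,[.4636,.2192,.185]),proj(K,T,[.4636,.2192,.155]))
```

```text
t 49.75 pos [0.4597 0.1688 0.3382] psi 1.2578 q [ 0.3  -0.14  1.86 -0.    1.42 -0.96] F [0.3 0.3 0.1] Tq [ 0.   -0.01  0.04] w 1.0 rv [ 2.54   1.848 -0.003]
[300.12364499 172.59501853] [296.05363526 167.75873245]
```

View pics/w21.png

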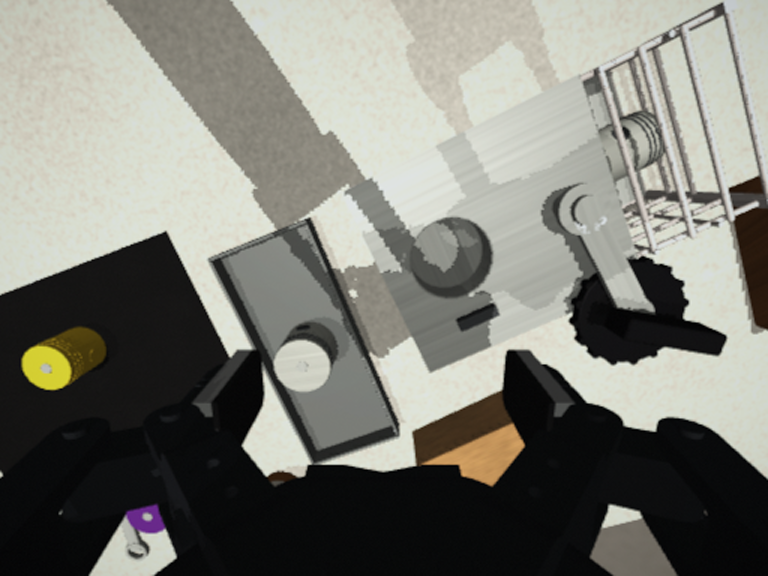

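Run:
```python
from h import *
def z(fn,x0,y0,x1,y1,g=1.3):
    i=load(fn)[2][y0:y1,x0:x1].astype(float)*g
    return cv2.resize(np.clip(i,0,255).astype(np.uint8),(390,390),interpolation=cv2.INTER_CUBIC)
cv2.imwrite('pics/z21.png',np.hstack([z('w21.png',265,135,335,205,1.5),z('w21.png',385,40,515,170,1)]))
```

```text
(no output)
```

View pics/z21.png

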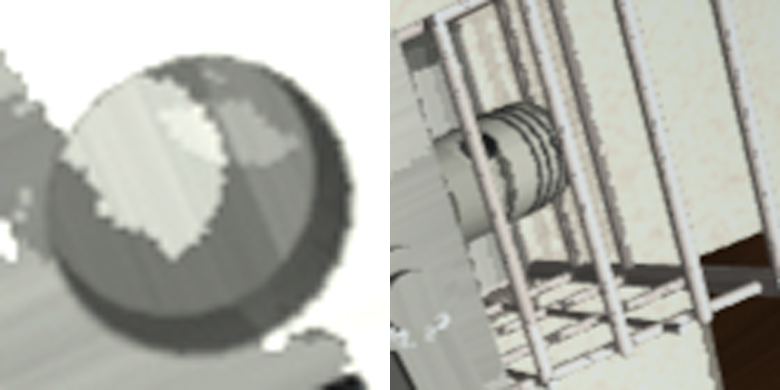

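Run:
```python
from h import *
snap('scene','s21.png');snap('side','sd21.png')
def z(fn,x0,y0,x1,y1,g=1.2):
    i=load(fn)[2][y0:y1,x0:x1].astype(float)*g
    return cv2.resize(np.clip(i,0,255).astype(np.uint8),(260,260),interpolation=cv2.INTER_CUBIC)
r=(245,110,285,150)
top=np.hstack([z(f,*r) for f in('s5.png','s13.png','s20.png')])
r=(165,135,205,175)
bot=np.hstack([z('s21.png',245,110,285,150),z('sd16.png',*r),z('sd21.png',*r)])
cv2.imwrite('pics/z22.png',np.vstack([top,bot]))
```

```text
(no output)
```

View pics/z22.png

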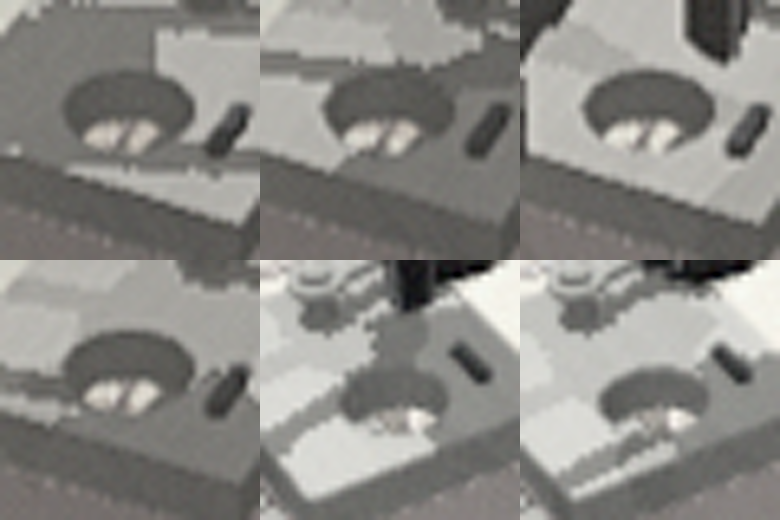

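Run:
```python
from h import *
def z(fn,x0,y0,x1,y1,g=1.2):
    i=load(fn)[2][y0:y1,x0:x1].astype(float)*g
    return cv2.resize(np.clip(i,0,255).astype(np.uint8),(390,500),interpolation=cv2.INTER_CUBIC)
cv2.imwrite('pics/z23.png',np.hstack([z('scene0.png',270,90,330,190),z('s21.png',270,90,330,190)]))
cv2.imwrite('pics/z24.png',np.hstack([z('side0.png',135,120,195,210),z('sd21.png',135,120,195,210)]))
```

```text
(no output)
```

View pics/z23.png

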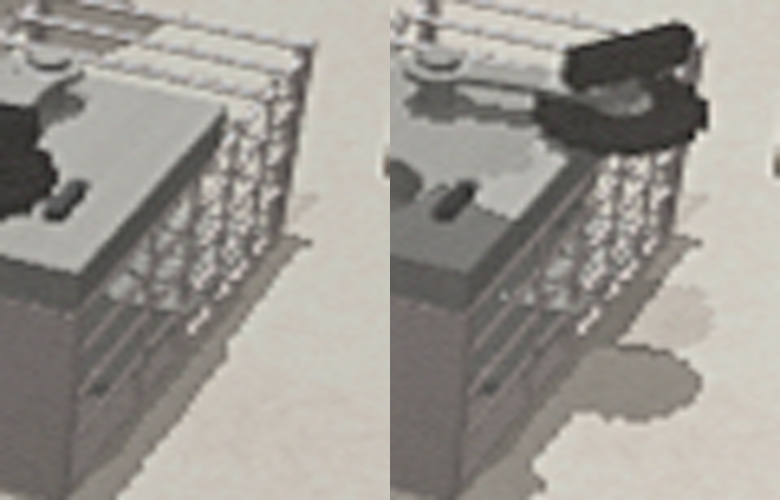

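View pics/z24.png

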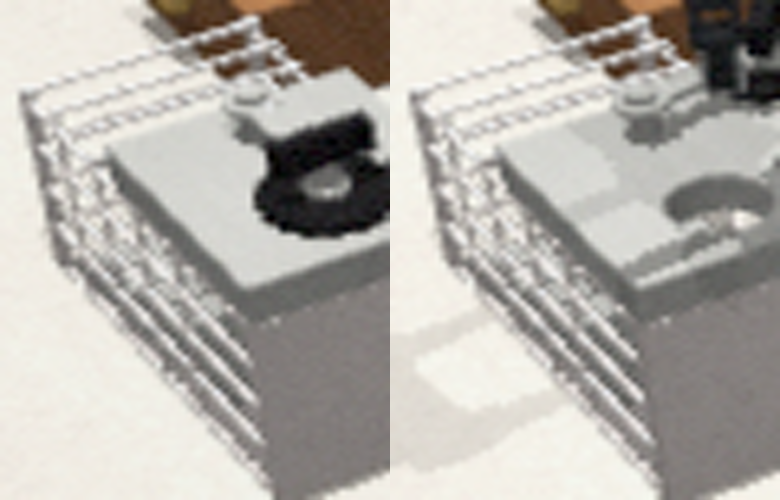

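Run:
```python
from h import *
K,T,im=load('w20.png')
for z in(.185,.155,.13,.1,.08): 
    p=ray(K,T,390,39,z);q=ray(K,T,396,39,z);d=(np.linalg.inv(T)@np.r_[p,1])[2];print(z,p.round(3),'depth',d.round(3),'54.5mm px',round(267.7*.0545/d,1))
c=np.array([.4636,.2192])
for z in(.185,.155):print(proj(K,T,[*c,z]))
# lower edge circle & mouth in crop coordinates
i=cv2.resize(im[0:80,350:450],(800,640),interpolation=cv2.INTER_CUBIC)
i=np.clip(i*1.5,0,255).astype(np.uint8)
for z,col in((.185,(0,0,255)),(.155,(0,255,0))):
    for a in np.linspace(0,6.28,60):
        u,v=proj(K,T,[c[0]+.029*np.cos(a),c[1]+.029*np.sin(a),z]);cv2.circle(i,(int((u-350)*8),int(v*8)),2,col,-1)
cv2.imwrite('pics/z25.png',i[:600])
```

```text
0.185 [0.465 0.212 0.185] depth 0.258 54.5mm px 56.5
0.155 [0.462 0.227 0.155] depth 0.285 54.5mm px 51.2
0.13 [0.46 0.24 0.13] depth 0.307 54.5mm px 47.4
0.1 [0.457 0.255 0.1  ] depth 0.334 54.5mm px 43.6
0.08 [0.455 0.265 0.08 ] depth 0.352 54.5mm px 41.4
[397.55305199  34.51553964]
[383.11071363  42.88742934]
```

View pics/z25.png

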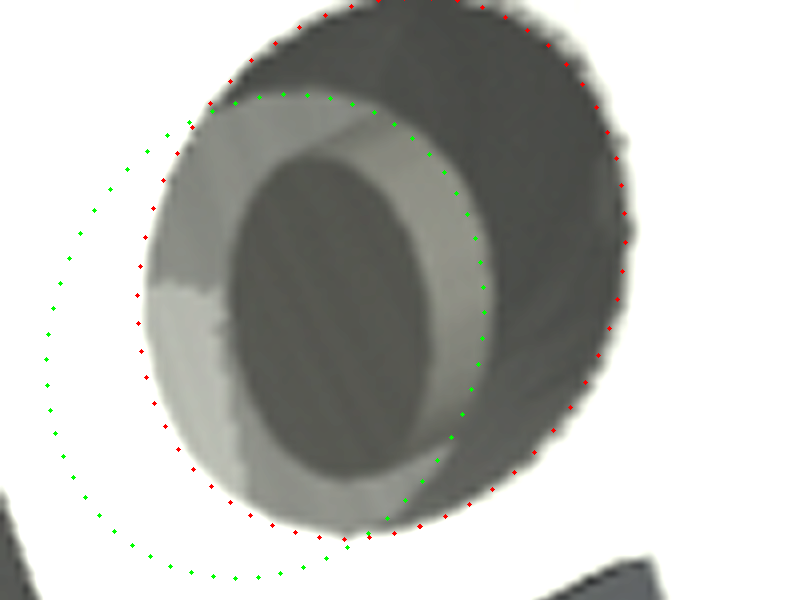

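The dark disc inside the bore is the end of a piston lying low on the slide (z≈0.08), so it is clear of the cap. Next I'll return to the cap bar.

Run:
```python
from h import *
a=f('w21.png',612,308,.2485);b=f('w21.png',722,345,.2485);print(a,b,(a+b)/2,np.arctan2(*(b-a)[::-1])+np.pi/2)
plan([.5336,.3235,.344],2.6446,after=True)
```

```text
[0.50444172 0.29333475] [0.5469685 0.3510114] [0.52570511 0.32217308] 2.5062491007534824
t 49.9 shift units [ 0.314  5.708 -0.175] rows>= 5.71 turn az -13.26 psi 2.645 q6 -0.96
```

Call:
{"api": "arm_command", "payload": {
  "steps": [0,0,0,0,0,-1,1,0,0,0,0,0,-1,1,0,0,0,0,0,-1,1,0,0,0,0,0,-1,1,0,0,0,0,0,-1,1,0,0,0,0,0,-1,1,0,0,0,0,0,-1,1,0,0,0,0,0,-1,1,0,0,0,0,0,-1,1,0,0,0,0,0,-1,1]
}}

```text
time: 51.15
tool_pos: [0.4604, 0.1685, 0.339]
tcp_rot: [-1.274, -2.872, 0.0]
wrist_force: [0.9, 0.1, 0.3]
width: 0.998
```

Call:
{"api": "arm_command", "payload": {
  "steps": [0,0,0,0,0,-1,1,0,0,0,0,0,-1,1,0,0,0,0,0,-1,1,0,0,0,0,0,-0.26,1,0.05,0.95,0,0,0,0,1,0.05,0.95,0,0,0,0,1,0.05,0.95,0,0,0,0,1,0.05,0.95,0,0,0,0,1,0.05,0.95,0,0,0,0,1,0.06,0.95,0,0,0,0,1]
}}

```text
time: 52.4
tool_pos: [0.5338, 0.3245, 0.3389]
tcp_rot: [-0.773, -3.045, 0.001]
wrist_force: [0.4, -0.4, -0.0]
width: 1.001
```

Call:
{"api": "arm_command", "payload": {
  "steps": [0,0,0,0,0,0,1,0,0,0,0,0,0,1]
}}

```text
time: 52.65
tool_pos: [0.533, 0.3234, 0.3388]
tcp_rot: [-0.772, -3.045, 0.002]
wrist_force: [-0.4, -0.9, -1.1]
width: 1.005
```

Run:
```python
from h import *
st();snap('wrist','w22.png')
```

```text
t 52.65 pos [0.533  0.3234 0.3388] psi 2.6452 q [ 0.51  0.13  1.6  -0.    1.42 -2.14] F [-0.4 -0.9 -1.1] Tq [ 0.06  0.02 -0.02] w 1.005 rv [-7.720e-01 -3.045e+00  2.000e-03]
```

View pics/w22.png

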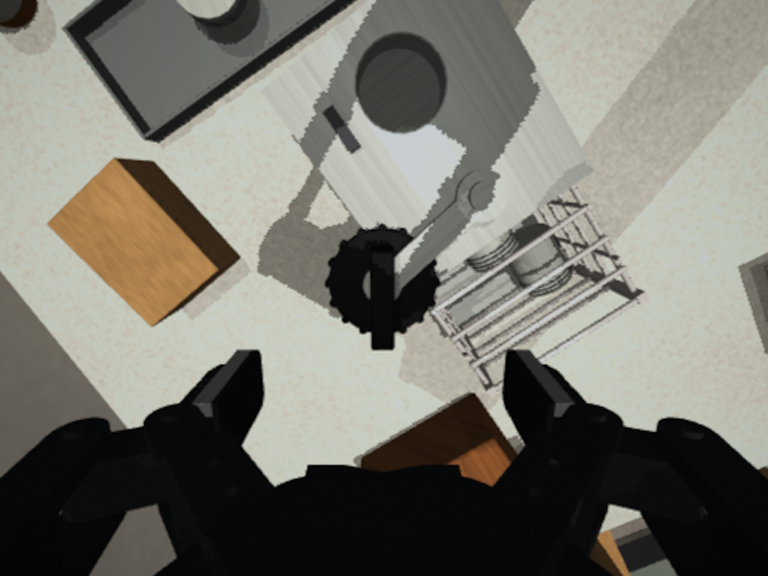

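Call:
{"api": "arm_command", "payload": {
  "steps": [0,0,1,0,0,0,1,0,0,1,0,0,0,0.7,0,0,0.8,0,0,0,0.5,0,0,0.25,0,0,0,0.5,0,0,0,0,0,0,0,0,0,0,0,0,0,0,0,0,0,0,0,0,0,0,0,0,0,0,0,0],
  "squeeze": 70
}}

```text
time: 53.7
tool_pos: [0.5337, 0.3242, 0.2491]
tcp_rot: [0.77, 3.044, 0.002]
wrist_force: [-0.1, -0.8, 3.9]
width: 0.136
```

Run:
```python
from h import *
st()
s=bot.read_state();p=s['tool_pos'][:2]-[.4524,.3034];print(np.hypot(*p),np.degrees(np.arctan2(*p[::-1]))+90-7.7)
snap('wrist','w23.png')
```

```text
t 53.7 pos [0.5337 0.3242 0.2491] psi 2.6461 q [ 0.51  0.17  1.71 -0.    1.26 -2.14] F [-0.1 -0.8  3.9] Tq [-0.29  0.02  0.05] w 0.136 rv [7.700e-01 3.044e+00 2.000e-03]
0.08392238984869749 96.62886430252043
```

View pics/w23.png

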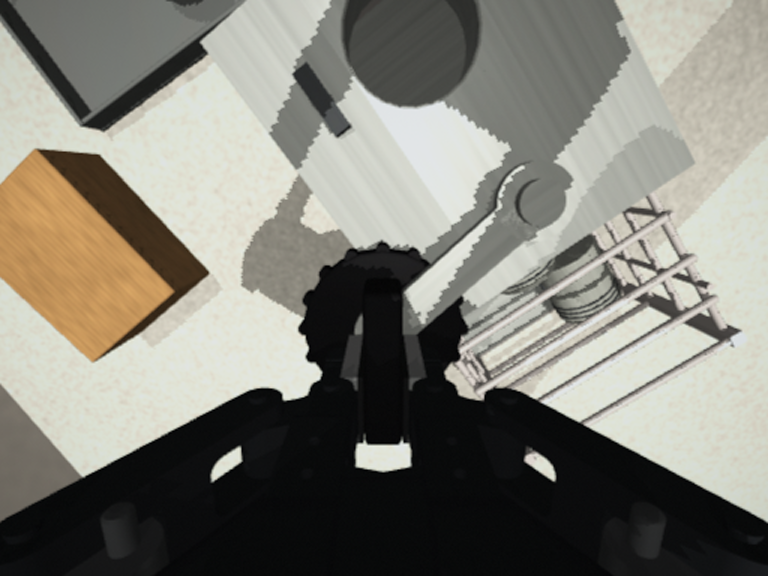

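Call:
{"api": "arm_command", "payload": {
  "steps": [-0.187,-0.23,0,0,0,1,0,-0.187,-0.23,0,0,0,1,0,-0.187,-0.23,0,0,0,1,0,-0.187,-0.23,0,0,0,1,0,-0.187,-0.23,0,0,0,1,0,-0.187,-0.23,0,0,0,1,0,-0.187,-0.23,0,0,0,1,0,-0.187,-0.23,0,0,0,1,0,-0.187,-0.23,0,0,0,1,0,-0.187,-0.23,0,0,0,1,0]
}}

```text
time: 55.0
tool_pos: [0.5111, 0.2427, 0.2492]
tcp_rot: [2.192, 2.246, 0.007]
wrist_force: [4.0, -0.3, 2.4]
width: 0.139
```

Run:
```python
from h import *
st()
s=bot.read_state();p=s['tool_pos'][:2]-[.4524,.3034];print(np.hypot(*p),np.degrees(np.arctan2(*p[::-1]))+90-7.7)
plan([.4636,.2192,.2465],.9693,after=True)
```

```text
t 55.0 pos [0.5111 0.2427 0.2492] psi 1.595 q [ 0.4   0.05  1.84 -0.    1.24 -1.19] F [ 4.  -0.3  2.4] Tq [-0.06 -0.6  -0.07] w 0.139 rv [2.192 2.246 0.007]
0.08441401000359067 36.32759230982896
t 55.0 shift units [-1.541 -0.861  0.09 ] rows>= 1.54 turn az 5.97 psi 0.969 q6 -1.19
```

Call:
{"api": "arm_command", "payload": {
  "steps": [-0.187,-0.23,0,0,0,1,0,-0.187,-0.23,0,0,0,1,0,-0.187,-0.23,0,0,0,1,0,-0.187,-0.23,0,0,0,1,0,-0.187,-0.23,0,0,0,1,0,-0.187,-0.23,0,0,0,1,0,-0.04,-0.04,0,0,0,0,0,0,0,0,0,0,0,0]
}}

```text
time: 56.0
tool_pos: [0.4622, 0.2191, 0.2491]
tcp_rot: [2.775, 1.467, 0.007]
wrist_force: [4.1, -3.8, 3.7]
width: 0.143
```

Run:
```python
from h import *
st()
s=bot.read_state();p=s['tool_pos'][:2]-[.4524,.3034];print(np.hypot(*p),np.degrees(np.arctan2(*p[::-1]))+90-7.7)
snap('wrist','w24.png')
```

```text
t 56.0 pos [0.4622 0.2191 0.2491] psi 0.9727 q [ 0.4  -0.05  1.95 -0.    1.24 -0.58] F [ 4.1 -3.8  3.7] Tq [-0.7  -0.71 -0.18] w 0.143 rv [2.775 1.467 0.007]
0.0848413807046692 -1.0660868457400428
```

View pics/w24.png

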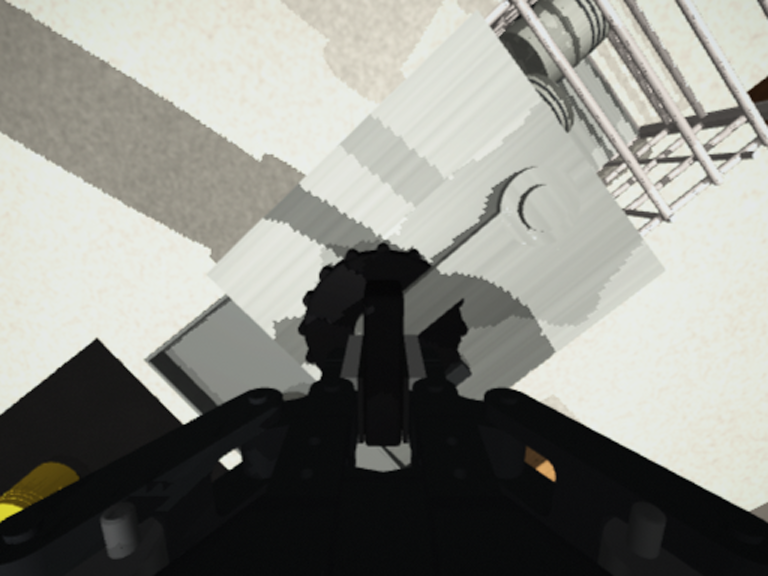

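The cap is back at its stop over the bore. Now I'll screw it down clockwise.

Call:
{"api": "arm_command", "payload": {
  "steps": [0,0,0.01,0,0,1,0,0,0,0.01,0,0,1,0,0,0,0.01,0,0,1,0,0,0,0.01,0,0,1,0,0,0,0.01,0,0,1,0,0,0,0.01,0,0,1,0,0,0,0.01,0,0,1,0,0,0,0.01,0,0,1,0,0,0,0.01,0,0,1,0,0,0,0.01,0,0,1,0]
}}

```text
time: 57.3
tool_pos: [0.4627, 0.2193, 0.2461]
tcp_rot: [-3.139, 0.122, -0.009]
wrist_force: [6.3, -3.5, 2.8]
width: 0.138
```

Run:
```python
from h import *
st()
```

```text
t 57.3 pos [0.4627 0.2193 0.2461] psi -0.0776 q [ 0.4  -0.05  1.95 -0.    1.24  0.47] F [ 6.3 -3.5  2.8] Tq [-0.58 -0.98  0.05] w 0.138 rv [-3.139  0.122 -0.009]
```

Call:
{"api": "arm_command", "payload": {
  "steps": [0,0,0.01,0,0,1,0,0,0,0.01,0,0,1,0,0,0,0.01,0,0,1,0,0,0,0.01,0,0,1,0,0,0,0.01,0,0,1,0,0,0,0.01,0,0,1,0,0,0,0.01,0,0,1,0,0,0,0.01,0,0,1,0,0,0,0.01,0,0,1,0,0,0,0.01,0,0,1,0]
}}

```text
time: 58.55
tool_pos: [0.4631, 0.219, 0.243]
tcp_rot: [-2.655, 1.673, -0.009]
wrist_force: [6.2, -4.1, 3.1]
width: 0.14
```

Call:
{"api": "arm_command", "payload": {
  "steps": [0,0,0.01,0,0,1,0,0,0,0.01,0,0,1,0,0,0,0.01,0,0,1,0,0,0,0,0,0,0,0]
}}

```text
time: 59.05
tool_pos: [0.4631, 0.2189, 0.2421]
tcp_rot: [-2.363, 2.065, -0.009]
wrist_force: [6.2, -4.5, 3.2]
width: 0.143
```

Run:
```python
from h import *
st();snap('wrist','w25.png')
```

```text
t 59.05 pos [0.4631 0.2189 0.2421] psi -1.4366 q [ 0.4  -0.05  1.95 -0.    1.23  1.83] F [ 6.2 -4.5  3.2] Tq [-0.88 -1.14 -0.03] w 0.143 rv [-2.363  2.065 -0.009]
```

View pics/w25.png

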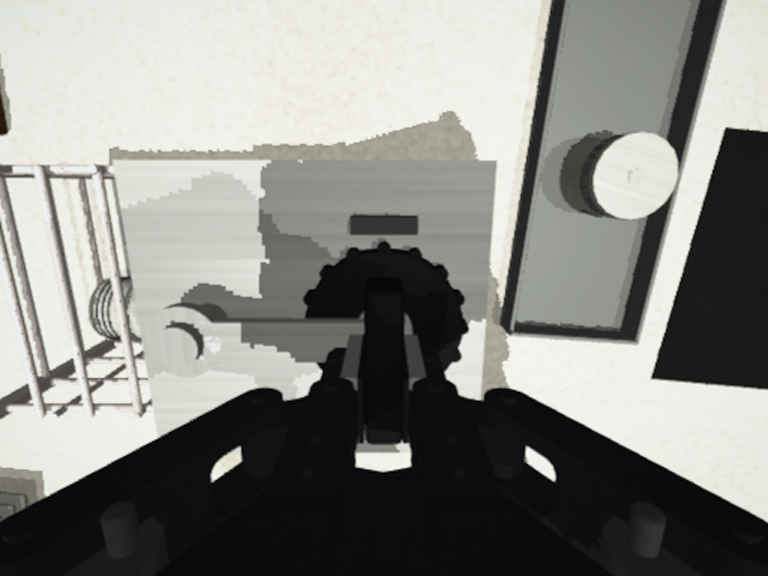

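Call:
{"api": "arm_command", "payload": {
  "steps": [0,0,0,0,0,0.6,0,0,0,0,0,0,0,0]
}}

```text
time: 59.35
tool_pos: [0.463, 0.2188, 0.242]
tcp_rot: [-2.3, 2.135, -0.009]
wrist_force: [7.1, -3.5, 2.9]
width: 0.141
```

Run:
```python
from h import *
st()
```

```text
t 59.35 pos [0.463  0.2188 0.242 ] psi -1.4968 q [ 0.4  -0.05  1.95 -0.    1.23  1.89] F [ 7.1 -3.5  2.9] Tq [-0.87 -1.21  0.77] w 0.141 rv [-2.3    2.135 -0.009]
```

Torque rises to 0.77 N·m against the end stop, so the cap is fully down. Release and retreat.

Call:
{"api": "arm_command", "payload": {
  "steps": [0,0,0,0,0,0,0.5,0,0,0,0,0,0,0.5,0,0,-0.8,0,0,0,0.5,0,0,-1,0,0,0,0.6,0,0,-1,0,0,0,1,0,0,-1,0,0,0,1,0,0,0,0,0,0,1,0,0,0,0,0,0,1]
}}

```text
time: 60.35
tool_pos: [0.4596, 0.2195, 0.3536]
tcp_rot: [2.297, -2.141, -0.002]
wrist_force: [-0.6, -0.6, -1.1]
width: 0.994
```

Run:
```python
from h import *
st();snap('wrist','w26.png');snap('scene','s26.png')
a=f('w26.png',377,222,.241)
```

```text
t 60.35 pos [0.4596 0.2195 0.3536] psi -1.5004 q [ 0.4  -0.1   1.8   0.    1.44  1.9 ] F [-0.6 -0.6 -1.1] Tq [ 0.01 -0.02 -0.01] w 0.994 rv [ 2.297e+00 -2.141e+00 -2.000e-03]
```

View pics/w26.png

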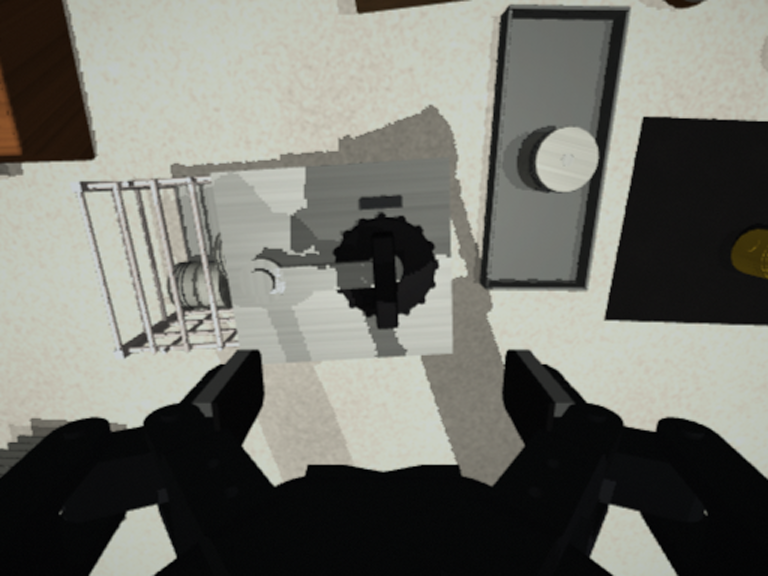

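View pics/s26.png

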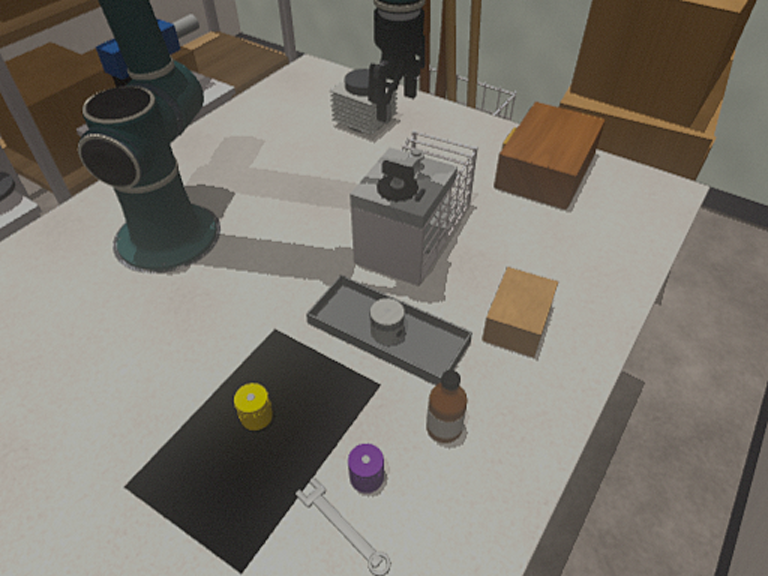

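The cap sits over the bore with the bar square to the plate at (385,280), the oversize piston is in the tray at (567,160), and pistons show in the cage at (200,280). The bystanders are where they were. I'll hand it in.

Run:
```python
from h import *
st();print(bot.finish_job())
```

```text
t 60.45 pos [0.4594 0.2192 0.3528] psi -1.5006 q [ 0.4  -0.1   1.8   0.    1.44  1.9 ] F [ 0.6 -0.6  0.3] Tq [0.03 0.02 0.01] w 1.003 rv [ 2.296e+00 -2.140e+00 -2.000e-03]
the job is handed in; nothing more can be done
None
```

I finished the job and handed it in at about 60 s of the 210 s allowed; it gave no verdict.

**What I did:**
- **Opening the cap:** I unscrewed the cap about 2.4 rad and swung it aside about 1.68 rad.
- **Sorting:** Four pistons were present. The three standard ones (54.5 mm) went down through the bore without contact. The oversize one (63 mm) went into the tray. I held each with a 25 N grip setting.
- **Closing the cap:** I swung the cap back to its stop and screwed it down until the torque rose against the end stop (0.77 N·m).

**Last checks:**
- **Cap and tray:** The pictures show the cap over the bore with its bar back at its starting angle, and the oversize piston standing in the tray.
- **Bystanders:** The oil bottle, spanner, carton, and the yellow and purple look-alikes look unmoved.
- **Robot:** It was clear of everything, with no force on the wrist.
- **Cage:** I saw two pistons clearly in the cage. The third I saw only through the open bore as a dark disc low on the slide. I put its end face at about 80 mm height, under the 100 mm limit, but did not confirm that from a second view.
- **Measurement mismatches:** Where a piston sat in the grip differed by 1–2 mm between measurements, within the stated calibration. I corrected for it before each insertion.

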